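# Nest the component pots and stamp their marker

### The arm

A 7-joint arm with a two-finger parallel gripper is mounted at the origin on the work surface. World frame = base frame: x ahead of the robot, y to its left, z up, the work surface at z = 0. Lengths are in m, angles in rad, forces in N, time in s.
With the tool pointing down it reaches from about 0.425 to 0.875 m from the base axis. Payload 4.7 kg.
Tool frame: the origin (TCP) lies on the front face of the gripper's body, between the roots of the fingers; the fingertips stand 70 mm ahead of it and the grasp point (between the pads) lies 51 mm ahead of it; z points along the fingers, y is the direction in which the jaws open and shut (so a half turn about z gives the same grasp; the last joint's range is limited). The gripper opens to 87 mm and grips with 3 to 60 N. Pads are 19 mm wide; open, the fingers measure 117 mm over their backs; the gripper's body (75 mm by 190 mm) begins 51 mm behind the grasp point.
Start: joints at [1.277, 0.321, -0.07, 1.45, 0.023, 1.371, -0.057], TCP at [0.197, -0.619, 0.292] pointing down, gripper open.
Joint ranges: [-2.86, 2.86], [-0.3, 2.09], [-1.38, 1.24], [0.06, 2.45], [-1.56, 4.7], [0.09, 2.05], [-2.69, 2.69]. Speed limits (rad/s): [2.57, 2.57, 3.14, 3.14, 3.14, 3.14, 3.14].

### API

Orientations are given as a rotation vector (axis times angle).
In Python, from workcell import * gives the robot as it stands.
- The arm moves only by the tool send_rows, never from a script. Its argument "motion" is a list of rows, each an object of numbers: "tx", "ty", "tz": the shift along the tool's x, y, z normalised to -1 to 1, where 1 is 0.2 m; "ax", "ay", "az": the turn, a rotation vector about the tool's x, y, z normalised to -1 to 1, where 1 is 90 degrees. In form: [{"tx": .., "ty": .., "tz": .., "ax": .., "ay": .., "az": ..}, ...]. A call has 1 to 20 rows; each row is the pose to reach, as a shift and turn from the pose commanded when the call began, along the tool's axes at that moment; what a row does not reach only later rows make up. A row lasts 1/10 s, in which the tool goes at most 50 mm and 8.59 degrees, less where a joint would pass 70% of its speed; a pose out of reach is approached as far as the arm can. A call with a number of a shift or a turn outside -1 to 1 is refused whole. A call with a gripper value outside its range is refused whole. "gripper" is the opening, from -1 (shut) to 1 (fully open), set as the call begins (left out, the last holds). The fingers move at their own pace and stop on an object; "newtons" is the grip in N (left out, the last holds). Time passes only in rows, so rows that repeat a pose let the fingers close. It gives the time, the measured TCP pose, the force and the opening at its end, in the units of the state.
- get_obs(): the state, without advancing time (a new reading comes with each control period).
- camera(name): name is "side" or "top" or "wrist"; returns a dict with "pixels" (420x560x3 uint8, red, green, blue), "fx", "fy", "cx", "cy" (pixels), "distortion" ([k1, k2, p1, p2, k3] as OpenCV has them; the pictures are not rectified), "R" (3x3) and "t" (3): a world point X has camera coordinates R X + t; the wrist camera has in their place "tool_from_camera" (4x4, takes a point from camera to tool coordinates, whose origin is the TCP and whose axes are the flange's). Camera axes: x right, y down, z forward; pixel columns grow to the right and rows downward; lengths in m; the calibration is good to about 2 mm. A picture is of the moment at which its call begins: read the wrist's pose just before it. There is no depth.
- finish_job(): hands the job in, once; it reports no verdict.
The state is a dict: "t": time; "joints": joint angles; "qvel": joint speeds; "joint_efforts": joint torques, N m; "tcp_pos": TCP position; "ee_rot": TCP orientation; "contact_force": force on the tool from outside, world axes, zero at the start; "torque": the same for the moment, N m; "width": finger opening in m.
Only numpy, scipy, OpenCV 4.12 (cv2) and the standard library are available. Lean on these libraries where they do the work, as an engineer would, in place of code of your own. Each camera call takes 0.05 s, during which the arm holds its last target. There are 200 camera calls.

### The job

Make up the set for the stores: stand the largest pot flat in the black tray, then nest the other pots that are there inside it one at a time, from the largest to the smallest, each right down and level. Then stand the orange marker upright in the middle of the press's anvil, pull the press lever over to its stop and let it come all the way back, and finally stand the stamped marker upright in the innermost pot. Leave the other things on the bench alone.

Things in the scene. Friction and masses are not known exactly. Their poses are not given: they have to be found in the camera images.
- pot_a: blue, largest round open pot: 112 mm across at the rim, 106 at the foot, 50 high, wall 3, floor 4 thick. Origin: centre of its underside, z up. One upright lug to pinch, 8 mm thick radially, 24 wide, 32 above the rim, centred 57 mm from the axis on the pot's own -x side, outside the mouth. Set the pots' lugs to different sides, clear of each other.
- pot_b: green, second largest round open pot (may be absent): 96 mm across at the rim, 90 at the foot, 48 high, wall 3, floor 4 thick. Origin: centre of its underside, z up. One upright lug to pinch, 8 mm thick radially, 24 wide, 32 above the rim, centred 49 mm from the axis on the pot's own -x side, outside the mouth. Nests with 5 mm play all round in the next size up, more if that one is absent.
- pot_c: yellow, middle round open pot (may be absent): 80 mm across at the rim, 74 at the foot, 46 high, wall 3, floor 4 thick. Origin: centre of its underside, z up. One upright lug to pinch, 8 mm thick radially, 24 wide, 32 above the rim, centred 41 mm from the axis on the pot's own -x side, outside the mouth. Nests with 5 mm play all round in the next size up, more if that one is absent.
- pot_d: red, second smallest round open pot (may be absent): 64 mm across at the rim, 58 at the foot, 44 high, wall 3, floor 4 thick. Origin: centre of its underside, z up. One upright lug to pinch, 8 mm thick radially, 24 wide, 32 above the rim, centred 33 mm from the axis on the pot's own -x side, outside the mouth. Nests with 5 mm play all round in the next size up, more if that one is absent.
- pot_e: white, smallest round open pot (may be absent): 48 mm across at the rim, 42 at the foot, 42 high, wall 3, floor 4 thick. Origin: centre of its underside, z up. One upright lug to pinch, 8 mm thick radially, 24 wide, 32 above the rim, centred 25 mm from the axis on the pot's own -x side, outside the mouth. Nests with 5 mm play all round in the next size up, more if that one is absent.
- tray: fixed shallow black tray, 150 x 150 mm, walls 4 mm thick and 14 mm high, floor 4 mm thick. Origin: centre of its underside; x and y along its sides.
- marker: solid orange plastic marker, a cylinder 24 mm in diameter and 56 mm tall, standing upright. Origin: centre of its underside, z up.
- press: small fixed green hand stamping press with a yellow patch beside the anvil. Base 170 x 90 x 16 mm; origin: centre of its underside; x runs from the anvil to the hinge. Two hinge cheeks, 94 mm high, stand 90 mm behind the anvil.
- anvil (a point): centre of the top face of the press's round steel anvil (38 mm in diameter, top 18 mm above the table); the marker is stamped standing here, its top then 2 mm below the stamp at full stroke.
- lever (a joint): swing of the press's lever arm, rad: 0 = at rest, standing up and leaning 0.18 rad back from the anvil (to the press's +x); grows as the arm is pulled over towards the anvil; 1.75 = against its stop, arm level above the anvil. A spring returns it; about 2 N at the handle to start, 6 to 8 N at the stop.
- lever_hinge (a point): point on the lever's hinge axis, midway between the cheeks; the axis is parallel to the press's y. Pulling the lever turns it about the press's -y direction (from up towards the press's -x).
- lever_grip (a point): middle of the lever's red round handle bar, 16 mm thick and 62 mm long, parallel to the press's y, sticking out on the press's -y side of the arm. About 180 mm from the hinge axis, it moves with the lever: 254 mm above the table at rest, 85 mm at the stop. The bar may turn between the fingers.
- screwdriver: orange-handled screwdriver, 200 mm long: a bystander, to be left alone. Origin under its middle.
- contactor: black and white contactor, 45 x 55 x 52 mm: a bystander, to be left alone. Origin under its middle.
- wrench: steel wrench lying flat: a bystander, to be left alone. Origin under its middle.
- tape: roll of black tape, 64 mm across, 19 mm high: a bystander, to be left alone. Origin under its middle.
- buttons: black push-button box, 60 x 50 x 53 mm: a bystander, to be left alone. Origin under its middle.
- terminals: black terminal strip, 30 x 75 x 26 mm: a bystander, to be left alone. Origin under its middle.
- jar: small capped jar, 48 mm across, 55 mm tall: a bystander, to be left alone. Origin under its middle.
Things that resemble listed ones, but are neither listed nor needed, are in the scene too. Of the things shaped like the pot_d, the red one is meant.

How it is judged:
By the outcome, as a careful person would: the job done as asked, in the order asked, and still so for the second after the job is handed in, with the robot touching nothing.
Of pot_b, pot_c, pot_d, pot_e only 2 to 4 are there at a start; the rules pass over those that are not, and their reading is None.
At some moment in a run one of pot_a, pot_b, pot_c, pot_d, pot_e may be knocked a few centimetres aside while the robot is not near it.
It also fails if it takes over 210 s, if anything falls off the work surface, if the arm or the gripper's body presses on something with over 40 N, if the wrist force passes 120 N, or if a joint passes its speed limit or range.

## Working session

There is one attempt and no reset: what is moved stays moved. The work goes in short steps, Python scripts to look and compute and a tool call to move; the robot and the scene stay as the last step left them, time stands still between calls to the robot, and variables do not carry over. Pictures are saved under pics/ and viewed, about 12 in all and at most 16, crops included, and the job is handed in when it is done.

Besides the shell and the picture viewer there is one more tool, called as name(argument=value, ...), one argument or row to a line, values as JSON. send_rows: Moves the arm, as the interface text tells. Scaled input: -1 to 1 covers 0.2 m each way for a shift and 90 degrees each way for a turn. Its arguments: {"type":"object","properties":{"motion":{"type":"array"},"gripper":{"type":"number"},"newtons":{"type":"number"}},"required":["motion"]}

```bash
ls; mkdir -p pics; python3 - <<'E'
from workcell import *
import cv2
o=get_obs(); print({k:(v if not hasattr(v,'round') else v) for k,v in o.items()})
for n in ["top","side"]:
    c=camera(n); cv2.imwrite(f"pics/{n}0.png",c["pixels"][:,:,::-1]); print(n,c["fx"],c["fy"],c["cx"],c["cy"],c["distortion"],c["R"],c["t"])
c=camera("wrist"); print(c["fx"],c["distortion"],c["tool_from_camera"])
E
```

```text
pics
{'t': 0.0, 'joints': array([ 1.27708518,  0.32180201, -0.07007503,  1.45167416,  0.02260857,
        1.37079386, -0.05689187]), 'qvel': array([-0.00043059, -0.000172  , -0.00119818, -0.00064878,  0.00121717,
       -0.00111808,  0.00053235]), 'joint_efforts': array([-3.15005782e-04, -4.91291749e+01, -4.03981721e-01, -3.12528169e+01,
       -6.39115996e-02,  4.35171963e-02,  1.92136604e-04]), 'tcp_pos': array([ 0.19675606, -0.61906391,  0.29117537]), 'ee_rot': array([-3.10262475e+00, -4.81367116e-01,  6.24942019e-04]), 'contact_force': array([-0.02548202,  0.5256171 ,  0.04140469]), 'torque': array([-0.00251522, -0.03333351, -0.01914166]), 'width': 0.08691611991412479}
top 453.96773988451844 453.96773988451844 281.7291630751292 212.05589531170202 [-0.01588934  0.          0.          0.          0.        ] [[-0.00314974 -0.99995912  0.00847551]
 [-0.99471314  0.00226302 -0.10266765]
 [ 0.10264427 -0.00875408 -0.99467961]] [-0.00737323  0.5660024   1.31835278]
side 471.31124653501655 471.31124653501655 277.1364226741239 209.15906528910725 [0.01712886 0.         0.         0.         0.        ] [[ 0.99763028 -0.0686429   0.0046888 ]
 [-0.05010362 -0.77151047 -0.63424066]
 [ 0.04715358  0.63250276 -0.77312146]] [-0.55120141  0.14461491  1.54698712]
359.0804888063947 [-0.07646199  0.          0.          0.          0.        ] [[ 1.24259288e-03 -9.61305464e-01 -2.75481870e-01  7.59343728e-02]
 [ 9.99999194e-01  1.12294697e-03  5.92041940e-04  2.23181671e-04]
 [-2.59781619e-04 -2.75482384e-01  9.61306085e-01 -9.31003197e-02]
 [ 0.00000000e+00  0.00000000e+00  0.00000000e+00  1.00000000e+00]]
```

View pics/top0.png

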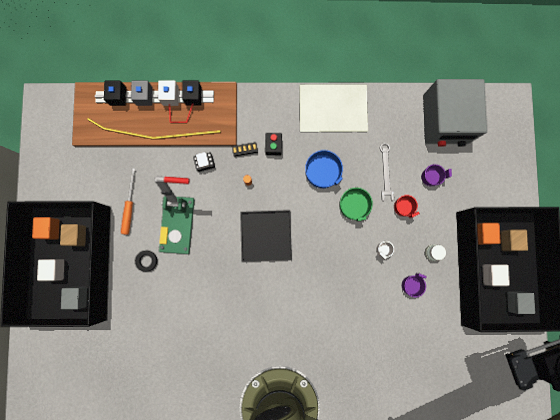

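View pics/side0.png

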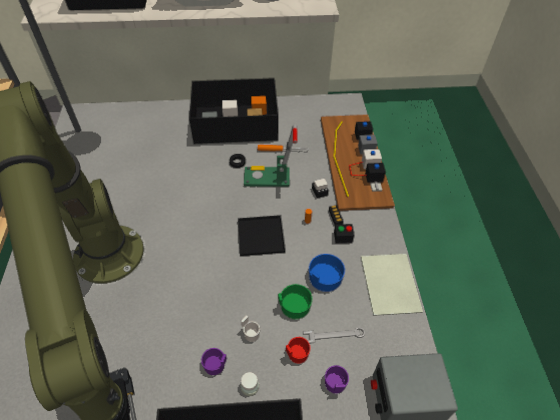

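```bash
cat > h.py <<'E'
from workcell import *
import numpy as np, cv2
from scipy.spatial.transform import Rotation as Ro
HSV={'blue':((105,120,40),(125,255,255)),'green':((60,120,40),(80,255,255)),'red':((0,150,60),(4,255,255)),
     'orange':((8,150,90),(18,255,255)),'purple':((130,80,30),(160,255,255)),'white':((0,0,150),(180,45,255)),'dark':((0,0,0),(180,255,55))}
def tool():
    o=get_obs(); T=np.eye(4); T[:3,:3]=Ro.from_rotvec(o['ee_rot']).as_matrix(); T[:3,3]=o['tcp_pos']; return T
def cam(n,save=None):
    T=tool(); c=camera(n)
    if n=='wrist':
        W=T@c['tool_from_camera']; c['R']=W[:3,:3].T; c['t']=-c['R']@W[:3,3]
    c['K']=np.array([[c['fx'],0,c['cx']],[0,c['fy'],c['cy']],[0,0,1.]])
    c['R']=np.array(c['R']);c['t']=np.array(c['t']);c['bgr']=np.ascontiguousarray(c['pixels'][:,:,::-1])
    if save: cv2.imwrite(f'pics/{save}.png',c['bgr'])
    return c
def cast(c,px,z):
    u=cv2.undistortPoints(np.array(px,float).reshape(-1,1,2),c['K'],np.array(c['distortion'])).reshape(-1,2)
    d=np.c_[u,np.ones(len(u))]@c['R']; C=-c['R'].T@c['t']
    return (C+d*((z-C[2])/d[:,2])[:,None])[:,:2]
def proj(c,X):
    return cv2.projectPoints(np.array(X,float).reshape(-1,3),cv2.Rodrigues(c['R'])[0],c['t'],c['K'],np.array(c['distortion']))[0].reshape(-1,2)
def mask(c,col): return cv2.inRange(cv2.cvtColor(c['bgr'],cv2.COLOR_BGR2HSV),*map(np.array,HSV[col]))
def blobs(c,col,amin=60):
    k,_=cv2.findContours(mask(c,col),cv2.RETR_EXTERNAL,cv2.CHAIN_APPROX_NONE)
    return sorted([x for x in k if cv2.contourArea(x)>amin],key=cv2.contourArea,reverse=True)
def go(pts,yaw_deg=None):
    """print normalised row for each world TCP point (tool straight down, tool x at yaw)"""
    T=tool()
    y=np.radians(yaw_deg) if yaw_deg is not None else np.arctan2(T[1,0],T[0,0])
    G=np.array([[np.cos(y),np.sin(y),0],[np.sin(y),-np.cos(y),0],[0,0,-1]])
    a=Ro.from_matrix(T[:3,:3].T@G).as_rotvec()/(np.pi/2)
    print('tcp',T[:3,3].round(4),'yaw',np.degrees(np.arctan2(T[1,0],T[0,0])).round(2),'turn',a.round(4))
    for p in np.atleast_2d(pts): print(' ',np.round(p,4),'->',((T[:3,:3].T@(p-T[:3,3]))/.2).round(4))
E
python3 - <<'E'
from h import *
c=cam('top'); s=cam('side')
print('Ctop',-c['R'].T@c['t'],'Cs',-s['R'].T@s['t'])
for n,col,h in [('a','blue',.05),('b','green',.048),('d','red',.044),('marker','orange',.056),('wh','white',.042),('purple','purple',.044)]:
    for cc,m in ((c,'top'),(s,'side')):
        for k in blobs(cc,col)[:8]:
            x,y,w,hh=cv2.boundingRect(k); p=cast(cc,k[:,0],h)
            if cv2.contourArea(k)<6000: print(n,m,(x+w//2,y+hh//2),(w,hh),'lo',p.min(0).round(3),'hi',p.max(0).round(3))
print('tray corners',cast(c,[(241,211),(291,210),(292,261),(241,262)],.014).round(3))
a=cv2.resize(c['bgr'][130:310,290:470],None,fx=3.3,fy=3.3,interpolation=3)
cv2.imwrite('pics/pots.png',a)
cv2.imwrite('pics/press.png',cv2.resize(np.hstack([c['bgr'][165:275,120:300],s['bgr'][115:225,230:350]]),None,fx=2.6,fy=2.6,interpolation=3))
E
```

```text
Ctop [0.42766545 0.00288716 1.36951125] Cs [ 0.48419497 -0.90473777  1.29031407]
a top (324, 169) (37, 37) lo [ 0.638 -0.187] hi [ 0.746 -0.081]
a side (327, 272) (36, 37) lo [ 0.639 -0.212] hi [ 0.75  -0.082]
b top (356, 204) (32, 33) lo [ 0.54  -0.272] hi [ 0.635 -0.18 ]
b side (295, 301) (34, 35) lo [ 0.54  -0.294] hi [ 0.637 -0.183]
b side (266, 177) (23, 18) lo [0.489 0.224] hi [0.573 0.309]
d top (407, 206) (24, 22) lo [ 0.552 -0.41 ] hi [ 0.614 -0.343]
d top (176, 180) (25, 7) lo [0.651 0.268] hi [0.669 0.339]
d side (298, 350) (24, 26) lo [ 0.55  -0.421] hi [ 0.615 -0.349]
marker top (41, 228) (19, 22) lo [0.489 0.663] hi [0.55  0.715]
marker top (489, 233) (23, 21) lo [ 0.471 -0.644] hi [ 0.53 -0.58]
marker top (127, 217) (12, 33) lo [0.503 0.427] hi [0.597 0.457]
marker side (357, 162) (73, 94) lo [0.766 0.095] hi [0.958 0.575]
marker side (259, 105) (16, 19) lo [0.49  0.607] hi [0.553 0.727]
marker side (270, 148) (25, 6) lo [0.507 0.392] hi [0.599 0.425]
marker side (308, 216) (7, 14) lo [0.648 0.043] hi [0.674 0.099]
wh top (506, 400) (90, 40) lo [-0.029 -0.773] hi [ 0.0
[... 439 characters left out ...]
0.725 -0.358]
wh side (304, 327) (122, 33) lo [ 0.434 -0.364] hi [ 0.775 -0.264]
wh side (292, 265) (38, 38) lo [ 0.53  -0.175] hi [ 0.651 -0.039]
wh side (251, 380) (23, 18) lo [ 0.423 -0.48 ] hi [ 0.48  -0.435]
wh side (200, 271) (27, 25) lo [ 0.266 -0.157] hi [ 0.346 -0.069]
wh side (373, 154) (18, 11) lo [0.909 0.337] hi [0.969 0.389]
purple top (436, 175) (31, 22) lo [ 0.644 -0.514] hi [ 0.708 -0.423]
purple top (414, 285) (24, 24) lo [ 0.319 -0.425] hi [ 0.385 -0.357]
purple side (337, 379) (24, 28) lo [ 0.645 -0.507] hi [ 0.708 -0.436]
purple side (213, 361) (25, 27) lo [ 0.319 -0.439] hi [ 0.383 -0.366]
tray corners [[ 0.571  0.113]
 [ 0.574 -0.037]
 [ 0.421 -0.039]
 [ 0.419  0.112]]
```

View pics/pots.png

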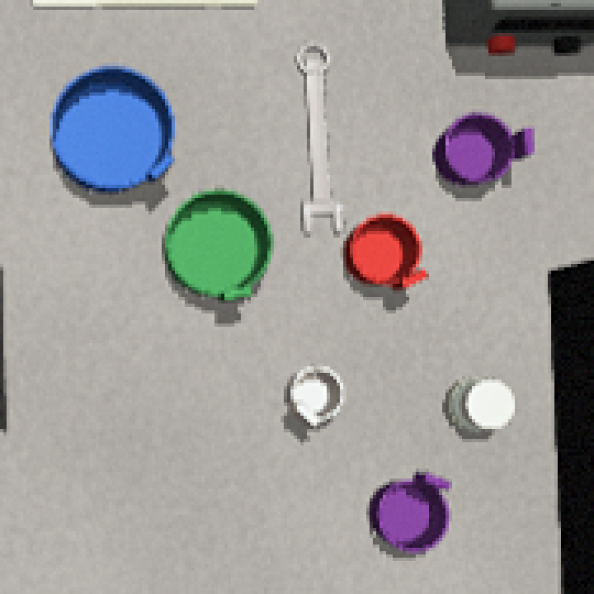

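View pics/press.png

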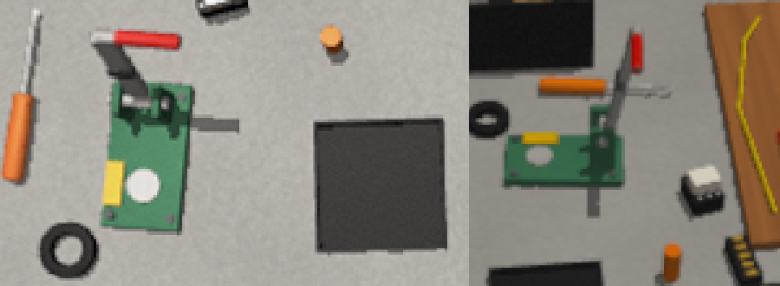

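```bash
python3 - <<'E'
from h import *
go([[.37,-.45,.29]],80)
E
```

```text
tcp [ 0.1968 -0.6193  0.2918] yaw 17.63 turn [-5.00e-04 -2.00e-04 -6.93e-01]
  [ 0.37 -0.45  0.29] -> [ 1.0817 -0.5445  0.0092]
```

send_rows(
  motion=[
    {"tx":1.0,"ty":-0.52,"tz":0,"ax":0,"ay":0,"az":-0.693},
    {"tx":1.0,"ty":-0.52,"tz":0,"ax":0,"ay":0,"az":-0.693},
    {"tx":1.0,"ty":-0.52,"tz":0,"ax":0,"ay":0,"az":-0.693},
    {"tx":1.0,"ty":-0.52,"tz":0,"ax":0,"ay":0,"az":-0.693},
    {"tx":1.0,"ty":-0.52,"tz":0,"ax":0,"ay":0,"az":-0.693},
    {"tx":1.0,"ty":-0.52,"tz":0,"ax":0,"ay":0,"az":-0.693},
    {"tx":1.0,"ty":-0.52,"tz":0,"ax":0,"ay":0,"az":-0.693},
    {"tx":1.0,"ty":-0.52,"tz":0,"ax":0,"ay":0,"az":-0.693},
    {"tx":1.0,"ty":-0.52,"tz":0,"ax":0,"ay":0,"az":-0.693},
  ],
  gripper=0,
)

```text
t: 1.15
tcp_pos: [0.356, -0.4596, 0.2922]
ee_rot: [-2.406, -2.02, 0.0]
contact_force: [0.4, 0.5, 0.6]
width: 0.0438
```

```bash
python3 - <<'E'
from h import *
go([[.52,-.31,.26],[.655,-.18,.24]],142)
E
```

```text
tcp [ 0.356  -0.4596  0.2922] yaw 80.01 turn [-1.000e-04 -1.000e-04 -6.887e-01]
  [ 0.52 -0.31  0.26] -> [0.8791 0.6779 0.1609]
  [ 0.655 -0.18   0.24 ] -> [1.6363 1.23   0.2608]
```

send_rows(
  motion=[
    {"tx":0.95,"ty":0.72,"tz":0.2,"ax":0,"ay":0,"az":-0.689},
    {"tx":0.95,"ty":0.72,"tz":0.2,"ax":0,"ay":0,"az":-0.689},
    {"tx":0.95,"ty":0.72,"tz":0.2,"ax":0,"ay":0,"az":-0.689},
    {"tx":0.95,"ty":0.72,"tz":0.2,"ax":0,"ay":0,"az":-0.689},
    {"tx":0.95,"ty":0.72,"tz":0.2,"ax":0,"ay":0,"az":-0.689},
    {"tx":0.95,"ty":0.72,"tz":0.2,"ax":0,"ay":0,"az":-0.689},
    {"tx":0.95,"ty":0.72,"tz":0.2,"ax":0,"ay":0,"az":-0.689},
    {"tx":0.95,"ty":0.72,"tz":0.2,"ax":0,"ay":0,"az":-0.689},
    {"tx":0.95,"ty":0.72,"tz":0.2,"ax":0,"ay":0,"az":-0.689},
  ],
)

```text
t: 2.05
tcp_pos: [0.5307, -0.2977, 0.2521]
ee_rot: [-1.024, -2.97, -0.0]
contact_force: [0.2, 0.1, 0.4]
width: 0.0436
```

```bash
python3 - <<'E'
from h import *
go([[.655,-.18,.24]],142)
E
```

```text
tcp [ 0.5307 -0.2977  0.2521] yaw 141.95 turn [-0.     -0.0002 -0.0006]
  [ 0.655 -0.18   0.24 ] -> [-0.1265  0.8465  0.0602]
```

send_rows(
  motion=[
    {"tx":-0.126,"ty":0.846,"tz":0.06},
    {"tx":-0.126,"ty":0.846,"tz":0.06},
    {"tx":-0.126,"ty":0.846,"tz":0.06},
    {"tx":-0.126,"ty":0.846,"tz":0.06},
    {"tx":-0.126,"ty":0.846,"tz":0.06},
    {"tx":-0.126,"ty":0.846,"tz":0.06},
  ],
)

```text
validation failed for argument at $.mo...
```

```bash
python3 - <<'E'
from h import *
c=cam('wrist','w_a')
E
```

```text
(no output)
```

View pics/w_a.png

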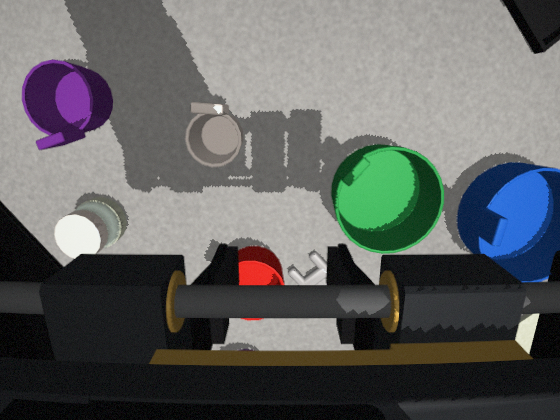

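send_rows(
  motion=[
    {"tx":0,"ty":0.93,"tz":0.1,"ax":0,"ay":0,"az":0},
    {"tx":0,"ty":0.93,"tz":0.1,"ax":0,"ay":0,"az":0},
    {"tx":0,"ty":0.93,"tz":0.1,"ax":0,"ay":0,"az":0},
    {"tx":0,"ty":0.93,"tz":0.1,"ax":0,"ay":0,"az":0},
    {"tx":0,"ty":0.93,"tz":0.1,"ax":0,"ay":0,"az":0},
    {"tx":0,"ty":0.93,"tz":0.1,"ax":0,"ay":0,"az":0},
  ],
)

```text
t: 2.7
tcp_pos: [0.6455, -0.15, 0.2318]
ee_rot: [-1.021, -2.97, 0.0]
contact_force: [0.1, -0.7, -0.3]
width: 0.0435
```

```bash
cat >> h.py <<'E'
POT={'a':('blue',.056,.050,.057),'b':('green',.048,.048,.049),'d':('red',.032,.044,.033),'e':('white',.024,.042,.025)}
def pot(c,n,near,z0=0.,col=None,win=None):
    """rim circle (known radius, rim plane) + lug top, from the wrist view. near: rough xy."""
    colr,r,h,lr=POT[n]; m=mask(c,col or colr)
    ys,xs=np.nonzero(m); P=cast(c,np.c_[xs,ys],z0+h)
    k=np.hypot(*(P-near).T)<(win or r+.05); m2=np.zeros_like(m); m2[ys[k],xs[k]]=255
    ct=np.vstack(cv2.findContours(m2,cv2.RETR_EXTERNAL,cv2.CHAIN_APPROX_NONE)[0])[:,0]
    E=cast(c,ct,z0+h)
    best=(0,)
    rng=np.random.default_rng(0)
    for _ in range(3000):           # RANSAC on the outline with the radius known
        i,j=rng.choice(len(E),2,False); d=E[j]-E[i]; L=np.hypot(*d)
        if not .5*r<L<1.98*r: continue
        nrm=np.array([-d[1],d[0]])/L
        q=(E[i]+E[j])/2+nrm*np.sqrt(r*r-L*L/4)*rng.choice([-1,1])
        s=(abs(np.hypot(*(E-q).T)-r)<.0012).sum()
        if s>best[0]: best=(s,q)
    q=best[1]; inl=abs(np.hypot(*(E-q).T)-r)<.0015
    A=np.c_[2*E[inl],np.ones(inl.sum())]; sol=np.linalg.lstsq(A,(E[inl]**2).sum(1),rcond=None)[0]
    print(n,'rim c',q.round(4),'lsq',sol[:2].round(4),'r',np.sqrt(sol[2]+sol[:2]@sol[:2]).round(4),'inl',inl.sum(),len(E))
    return q,m2
E
python3 - <<'E'
from h import *
c=cam('wrist','w_a2'); q,m=pot(c,'a',(.692,-.134))
E
```

```text
a rim c [ 0.6916 -0.1323] lsq [ 0.6916 -0.1324] r 0.0561 inl 172 468
```

View pics/w_a2.png

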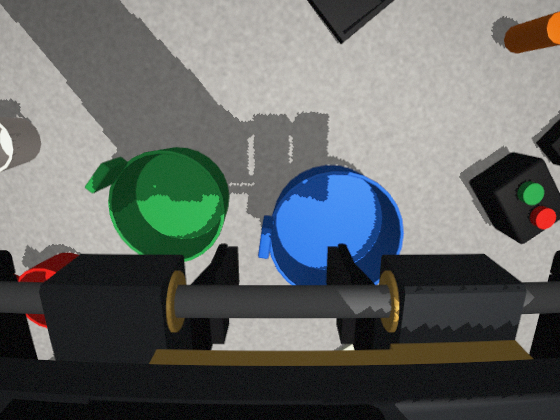

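```bash
cat >> h.py <<'E'
def lug(c,n,q,m,z0=0.):
    """lug azimuth: blob pixels lying on the lug's ring when cast on its top plane and seen outside the rim circle"""
    colr,r,h,lr=POT[n]
    ys,xs=np.nonzero(m); px=np.c_[xs,ys]; T=cast(c,px,z0+h+.032)-q; Rm=cast(c,px,z0+h)-q
    k=(abs(np.hypot(*T.T)-lr)<.006)&(np.hypot(*Rm.T)>r+.002)
    v=T[k].mean(0); a=np.degrees(np.arctan2(v[1],v[0]))
    V=c['bgr'][ys[k],xs[k]].max(1)
    print(' lug px',px[k].mean(0).round(),'n',k.sum(),'az',a.round(1),'r',np.hypot(*v).round(4),'pos',(q+v).round(4),'ang std',np.degrees(np.std(np.arctan2(*(T[k]@np.array([[v[0],-v[1]],[v[1],v[0]]])).T[::-1]))).round(1),'V',np.percentile(V,[10,50,90]))
    return a
E
python3 - <<'E'
from h import *
c=cam('wrist'); q,m=pot(c,'a',(.692,-.134)); lug(c,'a',q,m)
hsv=cv2.cvtColor(c['bgr'],cv2.COLOR_BGR2HSV)
for y in range(212,264,6): print(y,[tuple(hsv[y,x])[2] for x in range(256,282,2)], cast(c,[(262,y),(270,y)],.082).round(3).tolist())
q,m=pot(c,'b',(.59,-.227)); lug(c,'b',q,m)
E
```

```text
a rim c [ 0.6947 -0.1333] lsq [ 0.6945 -0.1333] r 0.0555 inl 177 475
 lug px [265. 240.] n 195 az -136.4 r 0.0581 pos [ 0.6526 -0.1734] ang std 9.3 V [ 92. 221. 234.]
212 [np.uint8(106), np.uint8(104), np.uint8(108), np.uint8(107), np.uint8(109), np.uint8(109), np.uint8(111), np.uint8(110), np.uint8(109), np.uint8(102), np.uint8(132), np.uint8(136), np.uint8(235)] [[0.634, -0.162], [0.638, -0.157]]
218 [np.uint8(192), np.uint8(189), np.uint8(186), np.uint8(105), np.uint8(107), np.uint8(91), np.uint8(95), np.uint8(92), np.uint8(90), np.uint8(90), np.uint8(118), np.uint8(171), np.uint8(239)] [[0.638, -0.165], [0.641, -0.16]]
224 [np.uint8(190), np.uint8(185), np.uint8(179), np.uint8(157), np.uint8(101), np.uint8(93), np.uint8(98), np.uint8(96), np.uint8(94), np.uint8(90), np.uint8(105), np.uint8(178), np.uint8(239)] [[0.641, -0.167], [0.645, -0.163]]
230 [np.uint8(190), np.uint8(192), np.uint8(183), np.uint8(184), np.uint8(120), np.uint8(133), np.uint8(135), np.uint8(137), np.uint8(132), np.uint8(113), np.uint8(108), np.uint8(106), np.uint8(238)] [[0.645, -0.17], [0.648, -0.166]]
236 [
[... 635 characters left out ...]
np.uint8(106), np.uint8(107)] [[0.656, -0.179], [0.659, -0.174]]
254 [np.uint8(183), np.uint8(179), np.uint8(168), np.uint8(218), np.uint8(231), np.uint8(233), np.uint8(236), np.uint8(221), np.uint8(180), np.uint8(232), np.uint8(191), np.uint8(106), np.uint8(110)] [[0.659, -0.182], [0.663, -0.177]]
260 [np.uint8(182), np.uint8(190), np.uint8(185), np.uint8(186), np.uint8(191), np.uint8(187), np.uint8(189), np.uint8(190), np.uint8(188), np.uint8(187), np.uint8(227), np.uint8(230), np.uint8(93)] [[0.663, -0.185], [0.667, -0.18]]
b rim c [ 0.5915 -0.2271] lsq [ 0.5915 -0.2272] r 0.0474 inl 194 391
 lug px [105. 173.] n 540 az -174.1 r 0.0472 pos [ 0.5445 -0.232 ] ang std 10.9 V [ 57.  90. 102.]
```

```bash
python3 - <<'E'
import re
s=open('h.py').read()
s=s.replace("    v=T[k].mean(0); a=","    V=c['bgr'][ys,xs].max(1); th,_=cv2.threshold(V[k].astype(np.uint8),0,255,cv2.THRESH_OTSU); k&=V>th\n    v=T[k].mean(0); a=")
s=s.replace("    V=c['bgr'][ys[k],xs[k]].max(1)\n","    V=V[k]\n")
open('h.py','w').write(s)
E
python3 - <<'E'
from h import *
c=cam('wrist'); q,m=pot(c,'a',(.692,-.134)); a=lug(c,'a',q,m)
p=q+.057*np.array([np.cos(np.radians(a)),np.sin(np.radians(a))])
go([[*p,.16],[*p,.123]],a-90+360)
E
```

```text
a rim c [ 0.6917 -0.1326] lsq [ 0.6917 -0.1326] r 0.0561 inl 182 472
 lug px [266. 248.] n 103 az -127.0 r 0.0567 pos [ 0.6576 -0.1779] ang std 4.5 V [199.2 231.  234.8]
tcp [ 0.6446 -0.1534  0.2323] yaw 141.81 turn [-0.0009  0.0003 -0.013 ]
  [ 0.6574 -0.1781  0.16  ] -> [-0.1268 -0.0572  0.3615]
  [ 0.6574 -0.1781  0.123 ] -> [-0.1267 -0.0569  0.5465]
```

send_rows(
  motion=[
    {"tx":-0.126,"ty":-0.055,"tz":0.2,"ax":0,"ay":0,"az":0},
    {"tx":-0.126,"ty":-0.055,"tz":0.36,"ax":0,"ay":0,"az":0},
    {"tx":-0.126,"ty":-0.055,"tz":0.36,"ax":0,"ay":0,"az":0},
    {"tx":-0.126,"ty":-0.055,"tz":0.46,"ax":0,"ay":0,"az":0},
    {"tx":-0.126,"ty":-0.055,"tz":0.545,"ax":0,"ay":0,"az":0},
    {"tx":-0.126,"ty":-0.055,"tz":0.545,"ax":0,"ay":0,"az":0},
    {"tx":-0.126,"ty":-0.055,"tz":0.545,"ax":0,"ay":0,"az":0},
  ],
)

```text
t: 3.55
tcp_pos: [0.6584, -0.1754, 0.124]
ee_rot: [1.023, 2.97, -0.0]
contact_force: [-0.3, 0.6, 0.3]
width: 0.043
```

send_rows(
  motion=[
    {"tx":0,"ty":0,"tz":0,"ax":0,"ay":0,"az":0},
    {"tx":0,"ty":0,"tz":0,"ax":0,"ay":0,"az":0},
    {"tx":0,"ty":0,"tz":0,"ax":0,"ay":0,"az":0},
    {"tx":0,"ty":0,"tz":0,"ax":0,"ay":0,"az":0},
    {"tx":0,"ty":0,"tz":0,"ax":0,"ay":0,"az":0},
    {"tx":0,"ty":0,"tz":0,"ax":0,"ay":0,"az":0},
    {"tx":0,"ty":0,"tz":0,"ax":0,"ay":0,"az":0},
    {"tx":0,"ty":0,"tz":0,"ax":0,"ay":0,"az":0},
  ],
  gripper=-1,
  newtons=40,
)

```text
t: 4.35
tcp_pos: [0.6585, -0.1753, 0.1235]
ee_rot: [1.022, 2.97, -0.0]
contact_force: [0.8, 0.0, 1.7]
width: 0.0076
```

```bash
python3 - <<'E'
from h import *
c=cam('top')
# tray centre: dark square between known corners
m=mask(c,'dark'); 
for col,th in (('dark',55),):
    k,_=cv2.findContours(m[190:285,220:315],cv2.RETR_EXTERNAL,cv2.CHAIN_APPROX_NONE)
    for x in sorted(k,key=cv2.contourArea)[-2:]:
        b=cv2.boxPoints(cv2.minAreaRect(x))+[220,190]; print(cv2.contourArea(x),cast(c,b,.014).round(4).tolist(),cast(c,b,.014).mean(0).round(4))
T=tool(); print(T[:3,3],T[:3,:3].round(3).tolist())
go([[.496,.037,.2],[.496-.057,.037,.3]],94)
E
```

```text
0.0 [[0.5436, -0.0308], [0.5436, -0.0308], [0.5436, -0.0308], [0.5436, -0.0308]] [ 0.5436 -0.0308]
56.5 [[0.568, 0.1104], [0.5728, -0.0278], [0.5662, -0.028], [0.5614, 0.1101]] [0.5671 0.0412]
[ 0.6585037  -0.17527603  0.12344141] [[-0.788, 0.615, 0.0], [0.615, 0.788, -0.0], [-0.0, 0.0, -1.0]]
tcp [ 0.6585 -0.1753  0.1234] yaw 142.02 turn [1.000e-04 2.000e-04 5.335e-01]
  [0.496 0.037 0.2  ] -> [ 1.2935  0.3366 -0.3833]
  [0.439 0.037 0.3  ] -> [ 1.5179  0.1612 -0.8834]
```

send_rows(
  motion=[
    {"tx":0,"ty":0,"tz":-0.12,"ax":0,"ay":0,"az":0},
    {"tx":0,"ty":0,"tz":-0.25,"ax":0,"ay":0,"az":0},
    {"tx":0,"ty":0,"tz":-0.4,"ax":0,"ay":0,"az":0},
    {"tx":0.05,"ty":0.01,"tz":-0.45,"ax":0,"ay":0,"az":0},
    {"tx":0.2,"ty":0.02,"tz":-0.45,"ax":0,"ay":0,"az":0},
    {"tx":0.35,"ty":0.03,"tz":-0.45,"ax":0,"ay":0,"az":0},
    {"tx":0.5,"ty":0.04,"tz":-0.45,"ax":0,"ay":0,"az":0},
    {"tx":0.65,"ty":0.05,"tz":-0.45,"ax":0,"ay":0,"az":0},
    {"tx":0.8,"ty":0.05,"tz":-0.45,"ax":0,"ay":0,"az":0},
    {"tx":0.95,"ty":0.05,"tz":-0.45,"ax":0,"ay":0,"az":0},
    {"tx":1.0,"ty":0.05,"tz":-0.45,"ax":0,"ay":0,"az":0},
    {"tx":1.0,"ty":0.05,"tz":-0.45,"ax":0,"ay":0,"az":0},
  ],
)

```text
t: 5.6
tcp_pos: [0.5053, -0.0431, 0.2126]
ee_rot: [-1.019, -2.971, 0.003]
contact_force: [0.1, -0.7, -0.3]
width: 0.0075
```

```bash
python3 - <<'E'
from h import *
c=cam('wrist','w_a3'); print(get_obs()['width'],get_obs()['contact_force'])
go([[.461,-.008,.212],[.461,-.008,.13]],142)
E
```

```text
0.007559582066224261 [ 0.1079349  -0.13608258 -0.71109794]
tcp [ 0.5065 -0.0443  0.2129] yaw 142.04 turn [-0.0006  0.0005  0.0005]
  [ 0.461 -0.008  0.212] -> [0.2911 0.0034 0.0042]
  [ 0.461 -0.008  0.13 ] -> [0.2914 0.0038 0.4142]
```

View pics/w_a3.png

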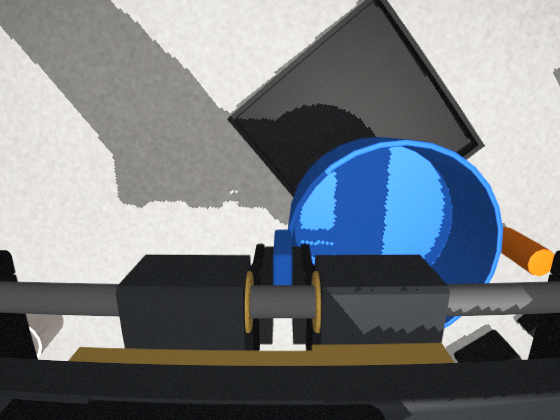

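```bash
python3 - <<'E'
from h import *
c=cam('wrist'); p=cast(c,[(230,120),(483,147),(378,-1)],.014); print(p.round(4),(p[0]+p[1])/2, np.hypot(*(p[0]-p[2])),np.hypot(*(p[0]-p[1])))
q,m=pot(c,'a',(.542,.0015),z0=.089); print(q-tool()[:2,3])
E
```

```text
[[ 0.4307 -0.0379]
 [ 0.5742  0.1137]
 [ 0.4295  0.1062]] [0.50246029 0.03788967] 0.14410937279554406 0.20875024585004034
a rim c [0.5373 0.0032] lsq [0.5377 0.003 ] r 0.0561 inl 285 732
[0.03018394 0.04819967]
```

send_rows(
  motion=[
    {"tx":0.12,"ty":0.01,"tz":0,"ax":0,"ay":0,"az":0},
    {"tx":0.257,"ty":0.017,"tz":0,"ax":0,"ay":0,"az":0},
    {"tx":0.257,"ty":0.017,"tz":0.05,"ax":0,"ay":0,"az":0},
    {"tx":0.257,"ty":0.017,"tz":0.15,"ax":0,"ay":0,"az":0},
    {"tx":0.257,"ty":0.017,"tz":0.25,"ax":0,"ay":0,"az":0},
    {"tx":0.257,"ty":0.017,"tz":0.35,"ax":0,"ay":0,"az":0},
    {"tx":0.257,"ty":0.017,"tz":0.4,"ax":0,"ay":0,"az":0},
    {"tx":0.257,"ty":0.017,"tz":0.42,"ax":0,"ay":0,"az":0},
    {"tx":0.257,"ty":0.017,"tz":0.427,"ax":0,"ay":0,"az":0},
    {"tx":0.257,"ty":0.017,"tz":0.43,"ax":0,"ay":0,"az":0},
    {"tx":0.257,"ty":0.017,"tz":0.43,"ax":0,"ay":0,"az":0},
  ],
)

```text
t: 6.8
tcp_pos: [0.4691, -0.01, 0.1279]
ee_rot: [1.022, 2.969, 0.0]
contact_force: [-0.0, -0.3, -1.5]
width: 0.0076
```

send_rows(
  motion=[
    {"tx":0,"ty":0,"tz":0,"ax":0,"ay":0,"az":0},
    {"tx":0,"ty":0,"tz":0,"ax":0,"ay":0,"az":0},
    {"tx":0,"ty":0,"tz":0,"ax":0,"ay":0,"az":0},
    {"tx":0,"ty":0,"tz":-0.15,"ax":0,"ay":0,"az":0},
    {"tx":0,"ty":0,"tz":-0.35,"ax":0,"ay":0,"az":0},
    {"tx":0,"ty":0,"tz":-0.55,"ax":0,"ay":0,"az":0},
    {"tx":0,"ty":0,"tz":-0.6,"ax":0,"ay":0,"az":0},
    {"tx":0,"ty":0,"tz":-0.6,"ax":0,"ay":0,"az":0},
    {"tx":0,"ty":0,"tz":-0.6,"ax":0,"ay":0,"az":0},
  ],
  gripper=-0.4,
)

```text
t: 7.7
tcp_pos: [0.4678, -0.01, 0.2462]
ee_rot: [-1.022, -2.969, 0.001]
contact_force: [-0.3, 0.2, -0.9]
width: 0.0263
```

```bash
python3 - <<'E'
from h import *
c=cam('wrist','w_a4'); q,m=pot(c,'a',(.50,.038),z0=.004); lug(c,'a',q,m,.004)
# hover for b: lug az -174, psi 96: pot centre in view
t=cam('top','t1'); 
for n,col,h in (('b','green',.048),('d','red',.044)):
    for k in blobs(t,col)[:2]: p=cast(t,k[:,0],h); print(n,(p.min(0)+p.max(0))/2)
go([[.60,-.19,.25]],96)
E
```

```text
a rim c [0.4995 0.0376] lsq [0.4996 0.0376] r 0.056 inl 306 411
 lug px [281. 209.] n 127 az -125.5 r 0.058 pos [ 0.4658 -0.0096] ang std 6.8 V [139.6 150.  152. ]
b [ 0.58749498 -0.22563903]
d [ 0.58311207 -0.37650527]
d [0.66035965 0.30322937]
tcp [ 0.4675 -0.0099  0.2455] yaw 142.02 turn [-0.0015 -0.0013  0.5113]
  [ 0.6  -0.19  0.25] -> [-1.0763 -0.3018 -0.025 ]
```

send_rows(
  motion=[
    {"tx":-0.2,"ty":-0.1,"tz":0,"ax":0,"ay":0,"az":0.09},
    {"tx":-0.4,"ty":-0.2,"tz":0,"ax":0,"ay":0,"az":0.18},
    {"tx":-0.6,"ty":-0.3,"tz":0,"ax":0,"ay":0,"az":0.27},
    {"tx":-0.8,"ty":-0.4,"tz":0,"ax":0,"ay":0,"az":0.36},
    {"tx":-0.9,"ty":-0.45,"tz":0,"ax":0,"ay":0,"az":0.45},
    {"tx":-0.9,"ty":-0.45,"tz":0,"ax":0,"ay":0,"az":0.511},
    {"tx":-0.9,"ty":-0.45,"tz":0,"ax":0,"ay":0,"az":0.511},
  ],
  gripper=0,
)

```text
t: 8.5
tcp_pos: [0.5543, -0.1921, 0.2449]
ee_rot: [-2.1, -2.331, 0.001]
contact_force: [-0.4, 0.8, -0.3]
width: 0.0433
```

```bash
python3 - <<'E'
from h import *
go([[.595,-.277,.25]],96)
E
```

```text
tcp [ 0.5543 -0.1921  0.2449] yaw 95.95 turn [-0.002  -0.0016 -0.0005]
  [ 0.595 -0.277  0.25 ] -> [-0.4435  0.1581 -0.0271]
```

send_rows(
  motion=[
    {"tx":-0.2,"ty":0.08,"tz":0,"ax":0,"ay":0,"az":0},
    {"tx":-0.44,"ty":0.16,"tz":0,"ax":0,"ay":0,"az":0},
    {"tx":-0.44,"ty":0.16,"tz":0,"ax":0,"ay":0,"az":0},
    {"tx":-0.44,"ty":0.16,"tz":0,"ax":0,"ay":0,"az":0},
    {"tx":-0.44,"ty":0.16,"tz":0,"ax":0,"ay":0,"az":0},
  ],
)

```text
t: 9.0
tcp_pos: [0.5959, -0.2737, 0.2465]
ee_rot: [-2.096, -2.337, -0.001]
contact_force: [-0.3, -0.0, 0.3]
width: 0.0437
```

```bash
cat >> h.py <<'E'
def grasp(n,near,dz=.073,**kw):
    c=cam('wrist','last'); q,m=pot(c,n,near,**kw); a=lug(c,n,q,m); lr=POT[n][3]; h=POT[n][2]
    p=q+lr*np.array([np.cos(np.radians(a)),np.sin(np.radians(a))]); z=h+dz
    go([[*p,z+.045],[*p,z]],(a-90))
E
python3 - <<'E'
from h import *
grasp('b',(.59,-.227))
E
```

```text
b rim c [ 0.5911 -0.2282] lsq [ 0.5913 -0.2278] r 0.0472 inl 254 366
 lug px [215. 153.] n 323 az -169.4 r 0.0483 pos [ 0.5435 -0.2371] ang std 7.8 V [136. 160. 169.]
tcp [ 0.596  -0.2736  0.247 ] yaw 96.23 turn [-0.0003 -0.0007 -0.0483]
  [ 0.5429 -0.2372  0.166 ] -> [ 0.2091 -0.2438  0.4053]
  [ 0.5429 -0.2372  0.121 ] -> [ 0.2088 -0.2437  0.6303]
```

send_rows(
  motion=[
    {"tx":0.1,"ty":-0.12,"tz":0.2,"ax":0,"ay":0,"az":-0.048},
    {"tx":0.209,"ty":-0.244,"tz":0.38,"ax":0,"ay":0,"az":-0.048},
    {"tx":0.209,"ty":-0.244,"tz":0.4,"ax":0,"ay":0,"az":-0.048},
    {"tx":0.209,"ty":-0.244,"tz":0.5,"ax":0,"ay":0,"az":-0.048},
    {"tx":0.209,"ty":-0.244,"tz":0.63,"ax":0,"ay":0,"az":-0.048},
    {"tx":0.209,"ty":-0.244,"tz":0.63,"ax":0,"ay":0,"az":-0.048},
    {"tx":0.209,"ty":-0.244,"tz":0.63,"ax":0,"ay":0,"az":-0.048},
  ],
)

```text
t: 9.75
tcp_pos: [0.5432, -0.2384, 0.1219]
ee_rot: [-2.01, -2.414, 0.0]
contact_force: [0.1, -0.3, -0.1]
width: 0.0433
```

send_rows(
  motion=[
    {"tx":0,"ty":0,"tz":0,"ax":0,"ay":0,"az":0},
    {"tx":0,"ty":0,"tz":0,"ax":0,"ay":0,"az":0},
    {"tx":0,"ty":0,"tz":0,"ax":0,"ay":0,"az":0},
    {"tx":0,"ty":0,"tz":0,"ax":0,"ay":0,"az":0},
    {"tx":0,"ty":0,"tz":0,"ax":0,"ay":0,"az":0},
    {"tx":0,"ty":0,"tz":0,"ax":0,"ay":0,"az":0},
    {"tx":0,"ty":0,"tz":0,"ax":0,"ay":0,"az":0},
    {"tx":0,"ty":0,"tz":-0.2,"ax":0,"ay":0,"az":0},
    {"tx":0,"ty":0,"tz":-0.4,"ax":0,"ay":0,"az":0},
    {"tx":0,"ty":0,"tz":-0.6,"ax":0,"ay":0,"az":0},
    {"tx":0,"ty":0,"tz":-0.6,"ax":0,"ay":0,"az":0},
  ],
  gripper=-1,
)

```text
t: 10.85
tcp_pos: [0.5459, -0.2401, 0.2474]
ee_rot: [2.006, 2.405, 0.003]
contact_force: [1.3, -0.5, -1.1]
width: 0.0078
```

```bash
python3 - <<'E'
from h import *
d=.049;psi=np.radians(-10); C=np.array([.4996,.0376])
p=C-d*np.array([np.sin(psi),-np.cos(psi)]); print(p)
go([[*p,.24]],-10)
E
```

```text
[0.50810876 0.08585558]
tcp [ 0.5459 -0.2401  0.2474] yaw 100.34 turn [ 0.0074 -0.0023  1.226 ]
  [0.5081 0.0859 0.24  ] -> [1.6374 0.1064 0.0275]
```

send_rows(
  motion=[
    {"tx":0.1,"ty":0.01,"tz":0,"ax":0,"ay":0,"az":0.06},
    {"tx":0.25,"ty":0.02,"tz":0,"ax":0,"ay":0,"az":0.14},
    {"tx":0.4,"ty":0.03,"tz":0,"ax":0,"ay":0,"az":0.22},
    {"tx":0.55,"ty":0.04,"tz":0,"ax":0,"ay":0,"az":0.3},
    {"tx":0.7,"ty":0.05,"tz":0,"ax":0,"ay":0,"az":0.38},
    {"tx":0.85,"ty":0.05,"tz":0,"ax":0,"ay":0,"az":0.46},
    {"tx":0.95,"ty":0.06,"tz":0,"ax":0,"ay":0,"az":0.54},
    {"tx":0.95,"ty":0.06,"tz":0,"ax":0,"ay":0,"az":0.62},
    {"tx":0.95,"ty":0.06,"tz":0,"ax":0,"ay":0,"az":0.62},
    {"tx":0.95,"ty":0.06,"tz":0,"ax":0,"ay":0,"az":0.62},
  ],
)

```text
t: 11.85
tcp_pos: [0.5203, -0.0508, 0.2405]
ee_rot: [-2.905, -1.194, 0.002]
contact_force: [1.0, -0.2, -1.3]
width: 0.0077
```

```bash
python3 - <<'E'
from h import *
go([[.5081,.0859,.24]],-10)
E
```

```text
tcp [ 0.5203 -0.0508  0.2405] yaw 44.68 turn [-2.000e-04  8.000e-04  6.075e-01]
  [0.5081 0.0859 0.24  ] -> [ 0.437  -0.529   0.0024]
```

send_rows(
  motion=[
    {"tx":0.05,"ty":-0.07,"tz":0,"ax":0,"ay":0,"az":0.08},
    {"tx":0.11,"ty":-0.14,"tz":0,"ax":0,"ay":0,"az":0.16},
    {"tx":0.17,"ty":-0.21,"tz":0,"ax":0,"ay":0,"az":0.24},
    {"tx":0.23,"ty":-0.28,"tz":0,"ax":0,"ay":0,"az":0.32},
    {"tx":0.29,"ty":-0.35,"tz":0,"ax":0,"ay":0,"az":0.4},
    {"tx":0.35,"ty":-0.42,"tz":0,"ax":0,"ay":0,"az":0.48},
    {"tx":0.41,"ty":-0.49,"tz":0,"ax":0,"ay":0,"az":0.56},
    {"tx":0.437,"ty":-0.529,"tz":0,"ax":0,"ay":0,"az":0.6075},
    {"tx":0.437,"ty":-0.529,"tz":0,"ax":0,"ay":0,"az":0.6075},
    {"tx":0.437,"ty":-0.529,"tz":0,"ax":0,"ay":0,"az":0.6075},
    {"tx":0.437,"ty":-0.529,"tz":0,"ax":0,"ay":0,"az":0.6075},
  ],
)

```text
t: 12.95
tcp_pos: [0.5091, 0.085, 0.241]
ee_rot: [3.129, -0.277, -0.0]
contact_force: [0.8, -0.1, -0.8]
width: 0.0079
```

```bash
python3 - <<'E'
from h import *
c=cam('wrist','w_b3'); T=tool(); print(T[:3,3])
qb,_=pot(c,'b',(.4996,.0376),z0=.119); print('rel',qb-T[:2,3])
qa,_=pot(c,'a',(.4996,.0376),z0=.004)
d=qa-qb; go([[*(T[:2,3]+d),T[2,3]]])
E
```

```text
[0.50903298 0.08514111 0.24104329]
b rim c [0.5041 0.0369] lsq [0.5035 0.037 ] r 0.0482 inl 211 606
rel [-0.00496878 -0.04822099]
a rim c [0.5014 0.0377] lsq [0.5024 0.0383] r 0.055 inl 194 344
tcp [0.509  0.0851 0.241 ] yaw -10.15 turn [0.0003 0.0001 0.    ]
  [0.5064 0.0859 0.241 ] -> [-0.0138 -0.0016  0.    ]
```

View pics/w_b3.png

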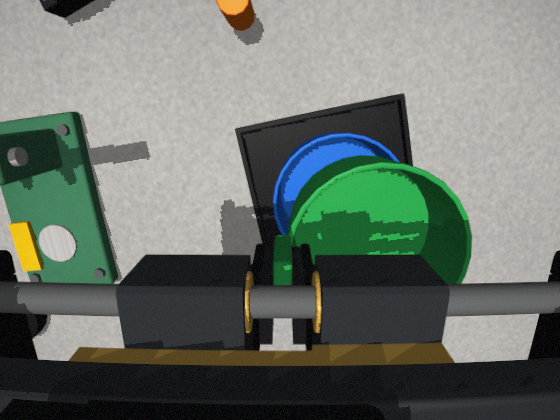

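send_rows(
  motion=[
    {"tx":-0.015,"ty":0,"tz":0.08,"ax":0,"ay":0,"az":0},
    {"tx":-0.015,"ty":0,"tz":0.2,"ax":0,"ay":0,"az":0},
    {"tx":-0.015,"ty":0,"tz":0.3,"ax":0,"ay":0,"az":0},
    {"tx":-0.015,"ty":0,"tz":0.4,"ax":0,"ay":0,"az":0},
    {"tx":-0.015,"ty":0,"tz":0.47,"ax":0,"ay":0,"az":0},
    {"tx":-0.015,"ty":0,"tz":0.52,"ax":0,"ay":0,"az":0},
    {"tx":-0.015,"ty":0,"tz":0.545,"ax":0,"ay":0,"az":0},
    {"tx":-0.015,"ty":0,"tz":0.555,"ax":0,"ay":0,"az":0},
    {"tx":-0.015,"ty":0,"tz":0.56,"ax":0,"ay":0,"az":0},
    {"tx":-0.015,"ty":0,"tz":0.56,"ax":0,"ay":0,"az":0},
    {"tx":-0.015,"ty":0,"tz":0.56,"ax":0,"ay":0,"az":0},
  ],
)

```text
t: 14.1
tcp_pos: [0.5062, 0.087, 0.1298]
ee_rot: [3.129, -0.277, 0.002]
contact_force: [0.1, -0.9, -1.7]
width: 0.0076
```

send_rows(
  motion=[
    {"tx":0,"ty":0,"tz":0,"ax":0,"ay":0,"az":0},
    {"tx":0,"ty":0,"tz":0,"ax":0,"ay":0,"az":0},
    {"tx":0,"ty":0,"tz":0,"ax":0,"ay":0,"az":0},
    {"tx":0,"ty":0,"tz":-0.15,"ax":0,"ay":0,"az":0},
    {"tx":0,"ty":0,"tz":-0.35,"ax":0,"ay":0,"az":0},
    {"tx":0,"ty":0,"tz":-0.55,"ax":0,"ay":0,"az":0},
    {"tx":0,"ty":0,"tz":-0.6,"ax":0,"ay":0,"az":0},
    {"tx":0,"ty":0,"tz":-0.6,"ax":0,"ay":0,"az":0},
    {"tx":0,"ty":0,"tz":-0.6,"ax":0,"ay":0,"az":0},
  ],
  gripper=-0.4,
)

```text
t: 15.0
tcp_pos: [0.5053, 0.0867, 0.2481]
ee_rot: [3.129, -0.278, -0.002]
contact_force: [0.2, 0.2, 0.6]
width: 0.026
```

```bash
python3 - <<'E'
from h import *
c=cam('wrist','w_b4'); q,m=pot(c,'b',(.50,.038),z0=.008); lug(c,'b',q,m,.008)
pot(c,'a',(.50,.038),z0=.004)
t=cam('top','t2'); 
for n,col,h in (('d','red',.044),):
    for k in blobs(t,col)[:2]: p=cast(t,k[:,0],h); print(n,(p.min(0)+p.max(0))/2)
go([[.59,-.40,.25]],136-20)
E
```

```text
b rim c [0.5012 0.0384] lsq [0.5013 0.0386] r 0.0477 inl 281 355
 lug px [278. 199.] n 45 az 73.7 r 0.0511 pos [0.5156 0.0875] ang std 3.4 V [164.4 181.  185. ]
a rim c [0.501  0.0373] lsq [0.5009 0.0375] r 0.0558 inl 343 719
d [ 0.58164497 -0.37646245]
d [0.66035965 0.30322937]
tcp [0.5049 0.0867 0.2473] yaw -10.13 turn [-0.002   0.0017 -1.4014]
  [ 0.59 -0.4   0.25] -> [ 0.8469  2.3205 -0.0143]
```

View pics/w_b4.png

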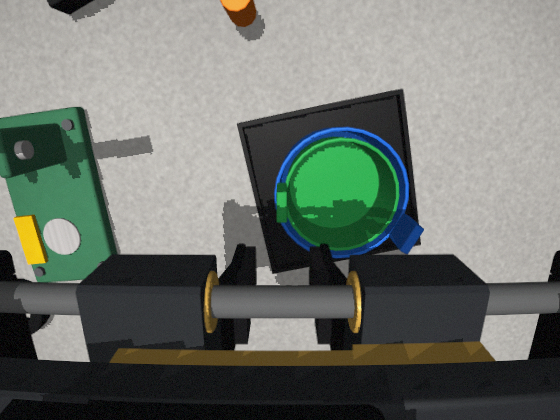

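send_rows(
  motion=[
    {"tx":0.05,"ty":0.15,"tz":0,"ax":0,"ay":0,"az":-0.09},
    {"tx":0.12,"ty":0.35,"tz":0,"ax":0,"ay":0,"az":-0.18},
    {"tx":0.2,"ty":0.55,"tz":0,"ax":0,"ay":0,"az":-0.27},
    {"tx":0.27,"ty":0.75,"tz":0,"ax":0,"ay":0,"az":-0.36},
    {"tx":0.35,"ty":0.95,"tz":0,"ax":0,"ay":0,"az":-0.45},
    {"tx":0.35,"ty":0.95,"tz":0,"ax":0,"ay":0,"az":-0.54},
    {"tx":0.35,"ty":0.95,"tz":0,"ax":0,"ay":0,"az":-0.63},
    {"tx":0.35,"ty":0.95,"tz":0,"ax":0,"ay":0,"az":-0.7},
    {"tx":0.35,"ty":0.95,"tz":0,"ax":0,"ay":0,"az":-0.7},
  ],
  gripper=0,
)

```text
t: 16.0
tcp_pos: [0.5406, -0.1124, 0.2474]
ee_rot: [-2.811, -1.398, 0.003]
contact_force: [-0.4, 0.7, -0.5]
width: 0.0432
```

```bash
python3 - <<'E'
from h import *
go([[.605,-.423,.25]],116)
E
```

```text
tcp [ 0.5406 -0.1124  0.2474] yaw 52.88 turn [-2.100e-03 -6.000e-04 -7.013e-01]
  [ 0.605 -0.423  0.25 ] -> [-1.0442  1.1938 -0.0158]
```

send_rows(
  motion=[
    {"tx":-0.16,"ty":0.16,"tz":0,"ax":0,"ay":0,"az":-0.09},
    {"tx":-0.33,"ty":0.33,"tz":0,"ax":0,"ay":0,"az":-0.18},
    {"tx":-0.5,"ty":0.5,"tz":0,"ax":0,"ay":0,"az":-0.27},
    {"tx":-0.66,"ty":0.66,"tz":0,"ax":0,"ay":0,"az":-0.36},
    {"tx":-0.83,"ty":0.83,"tz":0,"ax":0,"ay":0,"az":-0.45},
    {"tx":-1,"ty":1,"tz":0,"ax":0,"ay":0,"az":-0.54},
    {"tx":-1,"ty":1,"tz":0,"ax":0,"ay":0,"az":-0.63},
    {"tx":-1,"ty":1,"tz":0,"ax":0,"ay":0,"az":-0.7},
    {"tx":-1,"ty":1,"tz":0,"ax":0,"ay":0,"az":-0.7},
  ],
)

```text
t: 16.9
tcp_pos: [0.5798, -0.3926, 0.2474]
ee_rot: [-1.67, -2.658, -0.001]
contact_force: [0.1, -0.0, -0.5]
width: 0.0435
```

send_rows(
  motion=[
    {"tx":-0.15,"ty":0.1,"tz":0,"ax":0,"ay":0,"az":0},
    {"tx":-0.2,"ty":0.1,"tz":0,"ax":0,"ay":0,"az":0},
    {"tx":-0.2,"ty":0.1,"tz":0,"ax":0,"ay":0,"az":0},
    {"tx":-0.2,"ty":0.1,"tz":0,"ax":0,"ay":0,"az":0},
    {"tx":-0.2,"ty":0.1,"tz":0,"ax":0,"ay":0,"az":0},
  ],
)

```text
t: 17.4
tcp_pos: [0.6152, -0.4192, 0.2496]
ee_rot: [-1.669, -2.662, 0.0]
contact_force: [-0.5, 0.2, -0.2]
width: 0.0435
```

```bash
python3 - <<'E'
from h import *
grasp('d',(.583,-.378),win=.06)
E
```

```text
d rim c [ 0.585 -0.378] lsq [ 0.5851 -0.3778] r 0.0312 inl 187 253
 lug px [225. 141.] n 310 az -154.1 r 0.0326 pos [ 0.5557 -0.3923] ang std 11.6 V [200. 235. 238.]
tcp [ 0.6152 -0.4193  0.2498] yaw 115.85 turn [-0.0001  0.0002 -0.0011]
  [ 0.5554 -0.3925  0.162 ] -> [ 0.2513 -0.211   0.4389]
  [ 0.5554 -0.3925  0.117 ] -> [ 0.2513 -0.2109  0.6639]
```

View pics/last.png

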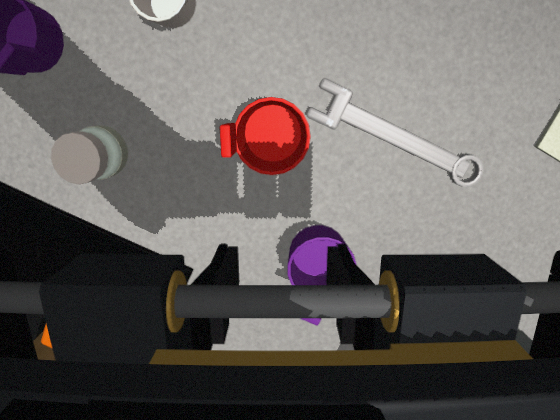

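send_rows(
  motion=[
    {"tx":0.12,"ty":-0.1,"tz":0.2,"ax":0,"ay":0,"az":0},
    {"tx":0.251,"ty":-0.211,"tz":0.4,"ax":0,"ay":0,"az":0},
    {"tx":0.251,"ty":-0.211,"tz":0.44,"ax":0,"ay":0,"az":0},
    {"tx":0.251,"ty":-0.211,"tz":0.54,"ax":0,"ay":0,"az":0},
    {"tx":0.251,"ty":-0.211,"tz":0.66,"ax":0,"ay":0,"az":0},
    {"tx":0.251,"ty":-0.211,"tz":0.66,"ax":0,"ay":0,"az":0},
    {"tx":0.251,"ty":-0.211,"tz":0.66,"ax":0,"ay":0,"az":0},
  ],
)

```text
t: 18.15
tcp_pos: [0.5559, -0.3931, 0.118]
ee_rot: [1.668, 2.662, -0.0]
contact_force: [0.7, 0.2, 0.3]
width: 0.0438
```

send_rows(
  motion=[
    {"tx":0,"ty":0,"tz":0,"ax":0,"ay":0,"az":0},
    {"tx":0,"ty":0,"tz":0,"ax":0,"ay":0,"az":0},
    {"tx":0,"ty":0,"tz":0,"ax":0,"ay":0,"az":0},
    {"tx":0,"ty":0,"tz":0,"ax":0,"ay":0,"az":0},
    {"tx":0,"ty":0,"tz":0,"ax":0,"ay":0,"az":0},
    {"tx":0,"ty":0,"tz":0,"ax":0,"ay":0,"az":0},
    {"tx":0,"ty":0,"tz":0,"ax":0,"ay":0,"az":0},
    {"tx":0,"ty":0,"tz":-0.2,"ax":0,"ay":0,"az":0},
    {"tx":0,"ty":0,"tz":-0.4,"ax":0,"ay":0,"az":0},
    {"tx":0,"ty":0,"tz":-0.6,"ax":0,"ay":0,"az":0},
    {"tx":0,"ty":0,"tz":-0.6,"ax":0,"ay":0,"az":0},
  ],
  gripper=-1,
)

```text
t: 19.25
tcp_pos: [0.5584, -0.3941, 0.2443]
ee_rot: [1.662, 2.653, -0.001]
contact_force: [1.2, 0.7, -0.5]
width: 0.0075
```

```bash
python3 - <<'E'
from h import *
d=.033;psi=np.radians(60); C=np.array([.5013,.0385])
p=C-d*np.array([np.sin(psi),-np.cos(psi)]); print(p)
go([[*p,.24]],60)
E
```

```text
[0.47272116 0.055     ]
tcp [ 0.5584 -0.3941  0.2443] yaw 115.87 turn [0.0061 0.004  0.6208]
  [0.4727 0.055  0.24  ] -> [2.2077 0.5943 0.0034]
```

send_rows(
  motion=[
    {"tx":0.12,"ty":0.03,"tz":0,"ax":0,"ay":0,"az":0.03},
    {"tx":0.3,"ty":0.08,"tz":0,"ax":0,"ay":0,"az":0.09},
    {"tx":0.5,"ty":0.13,"tz":0,"ax":0,"ay":0,"az":0.15},
    {"tx":0.7,"ty":0.19,"tz":0,"ax":0,"ay":0,"az":0.22},
    {"tx":0.9,"ty":0.24,"tz":0,"ax":0,"ay":0,"az":0.28},
    {"tx":1.0,"ty":0.27,"tz":0,"ax":0,"ay":0,"az":0.31},
    {"tx":1.0,"ty":0.27,"tz":0,"ax":0,"ay":0,"az":0.31},
  ],
)

```text
t: 19.95
tcp_pos: [0.5167, -0.1851, 0.2369]
ee_rot: [-2.254, -2.187, 0.0]
contact_force: [0.1, -0.2, -0.4]
width: 0.0074
```

```bash
python3 - <<'E'
from h import *
go([[.4727,.055,.24]],60)
E
```

```text
tcp [ 0.5167 -0.1851  0.2369] yaw 88.29 turn [-7.000e-04 -2.000e-04  3.143e-01]
  [0.4727 0.055  0.24  ] -> [ 1.1935 -0.2558 -0.0144]
```

send_rows(
  motion=[
    {"tx":0.15,"ty":-0.03,"tz":0,"ax":0,"ay":0,"az":0.06},
    {"tx":0.35,"ty":-0.07,"tz":0,"ax":0,"ay":0,"az":0.12},
    {"tx":0.55,"ty":-0.12,"tz":0,"ax":0,"ay":0,"az":0.18},
    {"tx":0.75,"ty":-0.16,"tz":0,"ax":0,"ay":0,"az":0.24},
    {"tx":0.95,"ty":-0.2,"tz":0,"ax":0,"ay":0,"az":0.314},
    {"tx":0.98,"ty":-0.21,"tz":0,"ax":0,"ay":0,"az":0.314},
    {"tx":0.98,"ty":-0.21,"tz":0,"ax":0,"ay":0,"az":0.314},
  ],
)

```text
t: 20.65
tcp_pos: [0.4819, 0.0083, 0.2371]
ee_rot: [2.721, 1.569, -0.0]
contact_force: [-0.5, -1.0, -0.9]
width: 0.0075
```

send_rows(
  motion=[
    {"tx":0.08,"ty":-0.07,"tz":0,"ax":0,"ay":0,"az":0},
    {"tx":0.166,"ty":-0.142,"tz":0,"ax":0,"ay":0,"az":0},
    {"tx":0.166,"ty":-0.142,"tz":0,"ax":0,"ay":0,"az":0},
    {"tx":0.166,"ty":-0.142,"tz":0,"ax":0,"ay":0,"az":0},
    {"tx":0.166,"ty":-0.142,"tz":0,"ax":0,"ay":0,"az":0},
  ],
)

```text
t: 21.15
tcp_pos: [0.4746, 0.0485, 0.237]
ee_rot: [2.726, 1.56, -0.001]
contact_force: [-0.6, -0.6, -0.3]
width: 0.0078
```

```bash
python3 - <<'E'
from h import *
c=cam('wrist','w_d3'); T=tool(); zb=T[2,3]-.1175; print(T[:3,3],zb,get_obs()['width'])
qd,_=pot(c,'d',(.5013,.0385),z0=zb); print('rel',qd-T[:2,3], np.hypot(*(qd-T[:2,3])))
d=np.array([.5013,.0385])-qd; go([[*(T[:2,3]+d),T[2,3]-zb+.012]])
E
```

```text
[0.47457242 0.04880856 0.23703986] 0.11953986436964786 0.007452164777926727
d rim c [0.5016 0.0389] lsq [0.5016 0.0392] r 0.0319 inl 147 429
rel [ 0.02706858 -0.00990828] 0.02882502122128585
tcp [0.4746 0.0488 0.237 ] yaw 59.56 turn [-0.      0.0003 -0.    ]
  [0.4742 0.0484 0.1295] -> [-2.400e-03 -4.000e-04  5.377e-01]
```

send_rows(
  motion=[
    {"tx":0.01,"ty":-0.012,"tz":0.08,"ax":0,"ay":0,"az":0},
    {"tx":0.01,"ty":-0.012,"tz":0.2,"ax":0,"ay":0,"az":0},
    {"tx":0.01,"ty":-0.012,"tz":0.3,"ax":0,"ay":0,"az":0},
    {"tx":0.01,"ty":-0.012,"tz":0.4,"ax":0,"ay":0,"az":0},
    {"tx":0.01,"ty":-0.012,"tz":0.47,"ax":0,"ay":0,"az":0},
    {"tx":0.01,"ty":-0.012,"tz":0.51,"ax":0,"ay":0,"az":0},
    {"tx":0.01,"ty":-0.012,"tz":0.53,"ax":0,"ay":0,"az":0},
    {"tx":0.01,"ty":-0.012,"tz":0.54,"ax":0,"ay":0,"az":0},
    {"tx":0.01,"ty":-0.012,"tz":0.54,"ax":0,"ay":0,"az":0},
    {"tx":0.01,"ty":-0.012,"tz":0.54,"ax":0,"ay":0,"az":0},
  ],
)

```text
t: 22.2
tcp_pos: [0.4736, 0.0538, 0.1298]
ee_rot: [2.724, 1.564, 0.002]
contact_force: [-0.2, -0.3, -1.5]
width: 0.0078
```

send_rows(
  motion=[
    {"tx":0,"ty":0,"tz":0,"ax":0,"ay":0,"az":0},
    {"tx":0,"ty":0,"tz":0,"ax":0,"ay":0,"az":0},
    {"tx":0,"ty":0,"tz":0,"ax":0,"ay":0,"az":0},
    {"tx":0,"ty":0,"tz":-0.15,"ax":0,"ay":0,"az":0},
    {"tx":0,"ty":0,"tz":-0.35,"ax":0,"ay":0,"az":0},
    {"tx":-0.05,"ty":0,"tz":-0.55,"ax":0,"ay":0,"az":0},
    {"tx":-0.25,"ty":0,"tz":-0.6,"ax":0,"ay":0,"az":0},
    {"tx":-0.4,"ty":0,"tz":-0.6,"ax":0,"ay":0,"az":0},
    {"tx":-0.4,"ty":0,"tz":-0.6,"ax":0,"ay":0,"az":0},
    {"tx":-0.4,"ty":0,"tz":-0.6,"ax":0,"ay":0,"az":0},
    {"tx":-0.4,"ty":0,"tz":-0.6,"ax":0,"ay":0,"az":0},
  ],
  gripper=-0.5,
)

```text
t: 23.3
tcp_pos: [0.4331, -0.0143, 0.2492]
ee_rot: [-2.723, -1.566, -0.001]
contact_force: [0.8, 0.0, 1.0]
width: 0.0218
```

```bash
python3 - <<'E'
from h import *
c=cam('wrist','w_d4'); q,m=pot(c,'d',(.50,.038),z0=.012); lug(c,'d',q,m,.012)
pot(c,'b',(.50,.038),z0=.008);pot(c,'a',(.50,.038),z0=.004)
t=cam('top'); cv2.imwrite('pics/e.png',cv2.resize(t['bgr'][220:285,350:450],None,fx=4,fy=4))
v=np.hstack([c['bgr'],np.zeros((420,240,3),np.uint8)]); v[:195,560:800]=cv2.resize(t['bgr'][220:285,355:435],(240,195)); cv2.imwrite('pics/combo.png',v)
k=[x for x in blobs(t,'white',20) if 365<x[:,0,0].mean()<405 and 235<x[:,0,1].mean()<265]
for x in k: p=cast(t,x[:,0],.042); print('e?',x[:,0].mean(0),p.min(0),p.max(0))
go([[.48,-.3,.25]],70)
E
```

```text
d rim c [0.5027 0.038 ] lsq [0.5031 0.0378] r 0.0312 inl 196 252
 lug px [281.  98.] n 136 az 149.1 r 0.0345 pos [0.4731 0.0557] ang std 11.7 V [229. 245. 246.]
b rim c [0.5008 0.0387] lsq [0.5006 0.0384] r 0.0474 inl 331 391
a rim c [0.5003 0.0374] lsq [0.5005 0.0375] r 0.0557 inl 354 757
tcp [ 0.4331 -0.0142  0.249 ] yaw 59.84 turn [-0.0004 -0.0003 -0.1129]
  [ 0.48 -0.3   0.25] -> [-1.1176  0.9209 -0.0057]
```

View pics/combo.png

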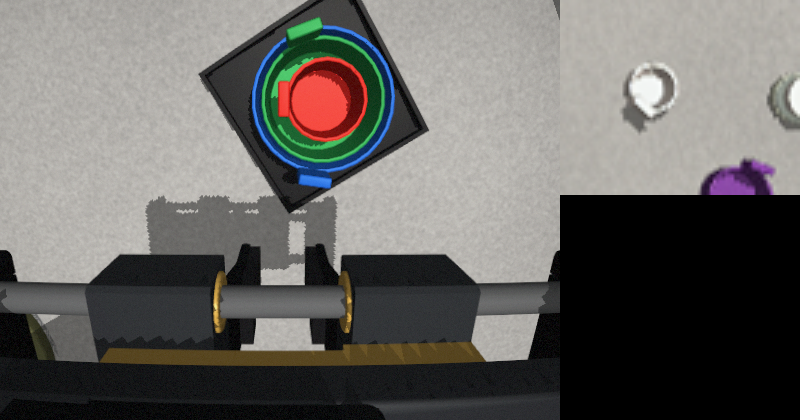

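send_rows(
  motion=[
    {"tx":-0.2,"ty":0.13,"tz":0,"ax":0,"ay":0,"az":-0.08},
    {"tx":-0.4,"ty":0.26,"tz":0,"ax":0,"ay":0,"az":-0.16},
    {"tx":-0.6,"ty":0.39,"tz":0,"ax":0,"ay":0,"az":-0.22},
    {"tx":-0.75,"ty":0.48,"tz":0,"ax":0,"ay":0,"az":-0.22},
    {"tx":-0.9,"ty":0.6,"tz":0,"ax":0,"ay":0,"az":-0.22},
    {"tx":-1,"ty":0.65,"tz":0,"ax":0,"ay":0,"az":-0.22},
  ],
  gripper=-0.1,
)

```text
t: 24.0
tcp_pos: [0.4447, -0.2562, 0.2486]
ee_rot: [-2.416, -2.007, -0.0]
contact_force: [0.1, -0.1, 0.2]
width: 0.0388
```

```bash
python3 - <<'E'
from h import *
t=cam('top'); print(cast(t,[(385.3,249.6)],.042))
go([[.45,-.36,.25]],80)
E
```

```text
[[ 0.45362968 -0.31123279]]
tcp [ 0.4437 -0.2594  0.2484] yaw 79.23 turn [-0.0002  0.0008 -0.0086]
  [ 0.45 -0.36  0.25] -> [-0.4883  0.1251 -0.0073]
```

send_rows(
  motion=[
    {"tx":-0.2,"ty":0.06,"tz":0,"ax":0,"ay":0,"az":0},
    {"tx":-0.4,"ty":0.12,"tz":0,"ax":0,"ay":0,"az":0},
    {"tx":-0.48,"ty":0.12,"tz":0,"ax":0,"ay":0,"az":0},
    {"tx":-0.48,"ty":0.12,"tz":0,"ax":0,"ay":0,"az":0},
    {"tx":-0.48,"ty":0.12,"tz":0,"ax":0,"ay":0,"az":0},
    {"tx":-0.48,"ty":0.12,"tz":0,"ax":0,"ay":0,"az":0},
  ],
)

```text
t: 24.65
tcp_pos: [0.4512, -0.3499, 0.2493]
ee_rot: [-2.411, -2.012, -0.001]
contact_force: [-0.0, 0.1, -0.1]
width: 0.0392
```

```bash
python3 - <<'E'
from h import *
c=cam('wrist','w_e1'); p=proj(c,[[.4536,-.3112,.042]])[0].astype(int); print(p)
x,y=max(p[0]-100,0),max(p[1]-75,0); print(x,y)
cv2.imwrite('pics/e1.png',cv2.resize(c['bgr'][y:y+150,x:x+200],(800,600),interpolation=2))
h=cv2.cvtColor(c['bgr'],cv2.COLOR_BGR2HSV); print(h[p[1]-6:p[1]+8:6,p[0]-6:p[0]+8:6].tolist(), h[p[1]+60,p[0]+60], h[p[1],p[0]+70])
E
```

```text
[276 151]
176 76
[[[80, 7, 233], [84, 6, 231], [85, 7, 232]], [[80, 7, 231], [80, 7, 231], [78, 5, 232]], [[75, 7, 233], [80, 7, 232], [83, 4, 232]]] [ 10  10 155] [ 25  10 156]
```

View pics/e1.png

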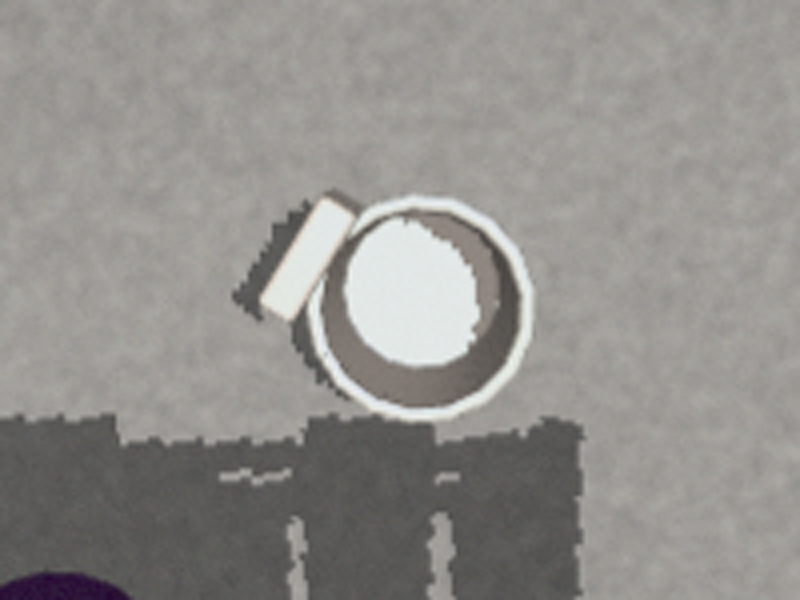

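```bash
python3 - <<'E'
from h import *
c=cam('wrist'); q=cast(c,[(281,153)],.042)[0]; l=cast(c,[(253.2,140.2)],.074)[0]
rx=cast(c,[(176+308/4,153),(176+533/4,153)],.042); print('diam',np.hypot(*(rx[0]-rx[1])))
e=cast(c,[(176+342/4,76+204/4),(176+276/4,76+310/4)],.074); d=e[1]-e[0]; print('lug width',np.hypot(*d),'face normal az',np.degrees(np.arctan2(d[0],-d[1])))
v=l-q; a=np.degrees(np.arctan2(v[1],v[0])); print(q,l,np.hypot(*v),a)
go([[*l,.16],[*l,.115]],a-90)
E
```

```text
diam 0.0470300067285119
lug width 0.023184631310477693 face normal az -43.216715357412276
[ 0.45727338 -0.31366426] [ 0.43954078 -0.2966413 ] 0.024581005944118838 136.16969983979192
tcp [ 0.451  -0.3505  0.2495] yaw 79.67 turn [ 1.000e-04 -1.000e-04  3.722e-01]
  [ 0.4395 -0.2966  0.16  ] -> [ 0.2546 -0.1045  0.4476]
  [ 0.4395 -0.2966  0.115 ] -> [ 0.2546 -0.1046  0.6726]
```

send_rows(
  motion=[
    {"tx":0.12,"ty":-0.05,"tz":0.1,"ax":0,"ay":0,"az":0.09},
    {"tx":0.254,"ty":-0.104,"tz":0.2,"ax":0,"ay":0,"az":0.18},
    {"tx":0.254,"ty":-0.104,"tz":0.3,"ax":0,"ay":0,"az":0.27},
    {"tx":0.254,"ty":-0.104,"tz":0.4,"ax":0,"ay":0,"az":0.37},
    {"tx":0.254,"ty":-0.104,"tz":0.44,"ax":0,"ay":0,"az":0.37},
    {"tx":0.254,"ty":-0.104,"tz":0.55,"ax":0,"ay":0,"az":0.37},
    {"tx":0.254,"ty":-0.104,"tz":0.672,"ax":0,"ay":0,"az":0.37},
    {"tx":0.254,"ty":-0.104,"tz":0.672,"ax":0,"ay":0,"az":0.37},
    {"tx":0.254,"ty":-0.104,"tz":0.672,"ax":0,"ay":0,"az":0.37},
  ],
)

```text
t: 25.65
tcp_pos: [0.4394, -0.2985, 0.1155]
ee_rot: [-2.888, -1.236, -0.0]
contact_force: [0.3, 0.9, 0.2]
width: 0.0392
```

send_rows(
  motion=[
    {"tx":0,"ty":0,"tz":0,"ax":0,"ay":0,"az":0},
    {"tx":0,"ty":0,"tz":0,"ax":0,"ay":0,"az":0},
    {"tx":0,"ty":0,"tz":0,"ax":0,"ay":0,"az":0},
    {"tx":0,"ty":0,"tz":0,"ax":0,"ay":0,"az":0},
    {"tx":0,"ty":0,"tz":0,"ax":0,"ay":0,"az":0},
    {"tx":0,"ty":0,"tz":0,"ax":0,"ay":0,"az":0},
    {"tx":0,"ty":0,"tz":0,"ax":0,"ay":0,"az":0},
    {"tx":0,"ty":0,"tz":-0.2,"ax":0,"ay":0,"az":0},
    {"tx":0,"ty":0,"tz":-0.4,"ax":0,"ay":0,"az":0},
    {"tx":0,"ty":0,"tz":-0.6,"ax":0,"ay":0,"az":0},
    {"tx":0,"ty":0,"tz":-0.6,"ax":0,"ay":0,"az":0},
  ],
  gripper=-1,
)

```text
t: 26.75
tcp_pos: [0.4418, -0.3002, 0.2408]
ee_rot: [2.881, 1.229, 0.008]
contact_force: [0.2, -0.4, 0.1]
width: 0.0076
```

```bash
python3 - <<'E'
from h import *
d=.025;psi=np.radians(210); C=np.array([.503,.038])
p=C-d*np.array([np.sin(psi),-np.cos(psi)]); print(p)
go([[.50,-.12,.235],[*p,.235]],120)
E
```

```text
[0.5155     0.01634936]
tcp [ 0.4418 -0.3002  0.2408] yaw 46.21 turn [ 0.0064  0.0038 -0.8199]
  [ 0.5   -0.12   0.235] -> [ 0.8517 -0.4137  0.0256]
  [0.5155 0.0163 0.235 ] -> [ 1.3974 -0.8295  0.0217]
```

send_rows(
  motion=[
    {"tx":0.08,"ty":-0.04,"tz":0,"ax":0,"ay":0,"az":-0.08},
    {"tx":0.16,"ty":-0.08,"tz":0,"ax":0,"ay":0,"az":-0.16},
    {"tx":0.24,"ty":-0.12,"tz":0,"ax":0,"ay":0,"az":-0.24},
    {"tx":0.32,"ty":-0.16,"tz":0,"ax":0,"ay":0,"az":-0.32},
    {"tx":0.4,"ty":-0.2,"tz":0,"ax":0,"ay":0,"az":-0.4},
    {"tx":0.48,"ty":-0.24,"tz":0,"ax":0,"ay":0,"az":-0.48},
    {"tx":0.57,"ty":-0.28,"tz":0,"ax":0,"ay":0,"az":-0.57},
    {"tx":0.66,"ty":-0.32,"tz":0,"ax":0,"ay":0,"az":-0.66},
    {"tx":0.75,"ty":-0.36,"tz":0,"ax":0,"ay":0,"az":-0.75},
    {"tx":0.85,"ty":-0.41,"tz":0,"ax":0,"ay":0,"az":-0.82},
    {"tx":0.85,"ty":-0.41,"tz":0,"ax":0,"ay":0,"az":-0.82},
  ],
)

```text
t: 27.85
tcp_pos: [0.4981, -0.1156, 0.2342]
ee_rot: [-1.561, -2.725, -0.002]
contact_force: [-0.8, -0.2, -0.5]
width: 0.0077
```

```bash
python3 - <<'E'
from h import *
go([[.5155,.0163,.235]],210)
E
```

```text
tcp [ 0.4981 -0.1156  0.2342] yaw 120.38 turn [ 1.300e-03 -4.000e-04 -9.958e-01]
  [0.5155 0.0163 0.235 ] -> [ 0.5249  0.4087 -0.0025]
```

send_rows(
  motion=[
    {"tx":0.05,"ty":0.04,"tz":0,"ax":0,"ay":0,"az":-0.09},
    {"tx":0.1,"ty":0.08,"tz":0,"ax":0,"ay":0,"az":-0.18},
    {"tx":0.15,"ty":0.12,"tz":0,"ax":0,"ay":0,"az":-0.27},
    {"tx":0.2,"ty":0.16,"tz":0,"ax":0,"ay":0,"az":-0.36},
    {"tx":0.25,"ty":0.2,"tz":0,"ax":0,"ay":0,"az":-0.45},
    {"tx":0.3,"ty":0.24,"tz":0,"ax":0,"ay":0,"az":-0.54},
    {"tx":0.35,"ty":0.28,"tz":0,"ax":0,"ay":0,"az":-0.63},
    {"tx":0.4,"ty":0.32,"tz":0,"ax":0,"ay":0,"az":-0.72},
    {"tx":0.45,"ty":0.36,"tz":0,"ax":0,"ay":0,"az":-0.81},
    {"tx":0.5,"ty":0.39,"tz":0,"ax":0,"ay":0,"az":-0.9},
    {"tx":0.525,"ty":0.409,"tz":0,"ax":0,"ay":0,"az":-0.996},
    {"tx":0.525,"ty":0.409,"tz":0,"ax":0,"ay":0,"az":-0.996},
    {"tx":0.525,"ty":0.409,"tz":0,"ax":0,"ay":0,"az":-0.996},
    {"tx":0.525,"ty":0.409,"tz":0,"ax":0,"ay":0,"az":-0.996},
  ],
)

```text
t: 29.25
tcp_pos: [0.5157, 0.0115, 0.2345]
ee_rot: [0.797, -3.038, 0.001]
contact_force: [-0.1, 0.2, -0.4]
width: 0.0079
```

```bash
python3 - <<'E'
from h import *
c=cam('wrist'); T=tool(); print(T[:3,3],get_obs()['joints'][6])
p=proj(c,[[.503,.038,.1595]])[0].astype(int); x,y=max(0,min(p[0]-150,260)),max(0,min(p[1]-112,195)); print(p,x,y)
cv2.imwrite('pics/w_e3.png',cv2.resize(c['bgr'][y:y+225,x:x+300],(800,600),interpolation=2))
E
```

```text
[0.5157653  0.01165643 0.23462357] 1.9294248124298998
[340 262] 190 150
```

View pics/w_e3.png

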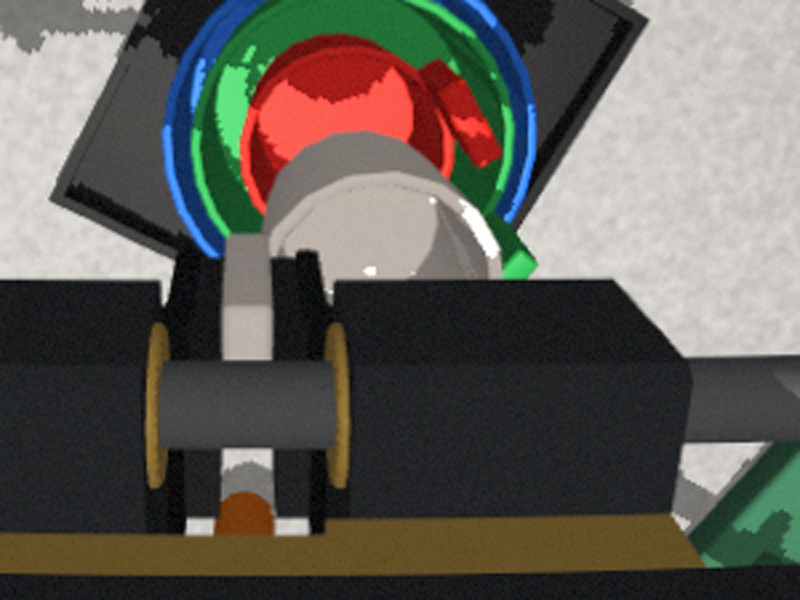

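```bash
python3 - <<'E'
from h import *
c=cam('wrist')
z=.1615
e=cast(c,[(334.5,258),(190+268*.375,150+235*.375),(190+503*.375,150+240*.375),(334.5,214.5)],z); print(e.round(4),'d',np.hypot(*(e[1]-e[2])))
n=(e[0]-e[3])/np.hypot(*(e[0]-e[3])); ec=e[3]+n*.024; print('e centre',ec)
r=cast(c,[(190+243*.375,150+130*.375),(190+455*.375,150+150*.375),(190+349*.375,150+42*.375)],.056); print('d diam',np.hypot(*(r[0]-r[1])),'mid',(r[0]+r[1])/2)
n=(r[0]+r[1])/2-r[2]; rc=r[2]+n/np.hypot(*n)*.032; print('d centre',rc)
go([[*(tool()[:2,3]+rc-ec),.1315]])
q,m=pot(c,'d',(.503,.038),z0=.012)
E
```

```text
[[0.5019 0.0337]
 [0.5035 0.0091]
 [0.4828 0.0478]
 [0.4824 0.0216]] d 0.04387539156334491
e centre [0.50278147 0.03426246]
d diam 0.06301527753089235 mid [0.49948104 0.03709463]
d centre [0.50197186 0.0386208 ]
tcp [0.5158 0.0119 0.2347] yaw -150.52 turn [-0.0001 -0.0002  0.    ]
  [0.515  0.0162 0.1315] -> [-0.0074  0.021   0.516 ]
d rim c [0.5006 0.0367] lsq [0.5005 0.0365] r 0.0318 inl 111 276
```

send_rows(
  motion=[
    {"tx":-0.01,"ty":0.019,"tz":0.08,"ax":0,"ay":0,"az":0},
    {"tx":-0.01,"ty":0.019,"tz":0.2,"ax":0,"ay":0,"az":0},
    {"tx":-0.01,"ty":0.019,"tz":0.3,"ax":0,"ay":0,"az":0},
    {"tx":-0.01,"ty":0.019,"tz":0.38,"ax":0,"ay":0,"az":0},
    {"tx":-0.01,"ty":0.019,"tz":0.45,"ax":0,"ay":0,"az":0},
    {"tx":-0.01,"ty":0.019,"tz":0.49,"ax":0,"ay":0,"az":0},
    {"tx":-0.01,"ty":0.019,"tz":0.51,"ax":0,"ay":0,"az":0},
    {"tx":-0.01,"ty":0.019,"tz":0.52,"ax":0,"ay":0,"az":0},
    {"tx":-0.01,"ty":0.019,"tz":0.52,"ax":0,"ay":0,"az":0},
    {"tx":-0.01,"ty":0.019,"tz":0.52,"ax":0,"ay":0,"az":0},
  ],
)

```text
t: 30.35
tcp_pos: [0.5162, 0.017, 0.1314]
ee_rot: [-0.803, 3.036, -0.001]
contact_force: [0.4, -0.2, -1.0]
width: 0.0079
```

send_rows(
  motion=[
    {"tx":0,"ty":0,"tz":0,"ax":0,"ay":0,"az":0},
    {"tx":0,"ty":0,"tz":0,"ax":0,"ay":0,"az":0},
    {"tx":0,"ty":0,"tz":0,"ax":0,"ay":0,"az":0},
    {"tx":0,"ty":0,"tz":-0.15,"ax":0,"ay":0,"az":0},
    {"tx":0,"ty":0,"tz":-0.35,"ax":0,"ay":0,"az":0},
    {"tx":-0.05,"ty":0,"tz":-0.55,"ax":0,"ay":0,"az":0.05},
    {"tx":-0.2,"ty":0,"tz":-0.6,"ax":0,"ay":0,"az":0.14},
    {"tx":-0.35,"ty":0,"tz":-0.6,"ax":0,"ay":0,"az":0.23},
    {"tx":-0.4,"ty":0,"tz":-0.6,"ax":0,"ay":0,"az":0.32},
    {"tx":-0.4,"ty":0,"tz":-0.6,"ax":0,"ay":0,"az":0.32},
    {"tx":-0.4,"ty":0,"tz":-0.6,"ax":0,"ay":0,"az":0.32},
    {"tx":-0.4,"ty":0,"tz":-0.6,"ax":0,"ay":0,"az":0.32},
  ],
  gripper=-0.5,
)

```text
t: 31.55
tcp_pos: [0.5846, 0.0559, 0.2506]
ee_rot: [0.026, -3.141, 0.001]
contact_force: [0.2, 0.9, -0.0]
width: 0.0216
```

```bash
python3 - <<'E'
from h import *
c=cam('wrist','w_e4'); t=cam('top'); s=cam('side')
v=np.zeros((420,800,3),np.uint8); v[:,:560]=c['bgr']
v[:200,570:790]=cv2.resize(t['bgr'][205:265,236:302],(220,200)); v[215:415,570:790]=cv2.resize(s['bgr'][205:265,230:296],(220,200))
cv2.imwrite('pics/nest.png',v)
# marker top and press features from the wrist/top view
for cc,n in ((c,'w'),(t,'t'),(s,'s')):
    for col,z in (('orange',.056),('white',.018)):
        for k in blobs(cc,col,30):
            p=cast(cc,k[:,0],z); a=(p.min(0)+p.max(0))/2; d=p.max(0)-p.min(0)
            if .01<max(d)<.07 and .4<a[0]<.75 and 0<a[1]<.45: print(n,col,k[:,0].mean(0).round(1),a.round(4),d.round(3))
print(tool()[:3,3])
E
```

```text
w orange [505.7 358.7] [0.7451 0.2822] [0.004 0.046]
w white [263.6  97.9] [0.5035 0.0378] [0.036 0.036]
w white [281.5 329.6] [0.7423 0.0585] [0.041 0.056]
w white [552.8 103.9] [0.4982 0.302 ] [0.036 0.021]
w white [262.8  95.1] [0.5021 0.0356] [0.053 0.053]
w white [226.6 113.6] [0.5176 0.0052] [0.028 0.02 ]
s orange [266.3 147.3] [0.5403 0.4099] [0.066 0.031]
s orange [307.8 215.3] [0.6609 0.0714] [0.025 0.056]
s white [257.  174.2] [0.4987 0.3073] [0.03  0.026]
[0.5848064  0.05586021 0.25090623]
```

View pics/nest.png

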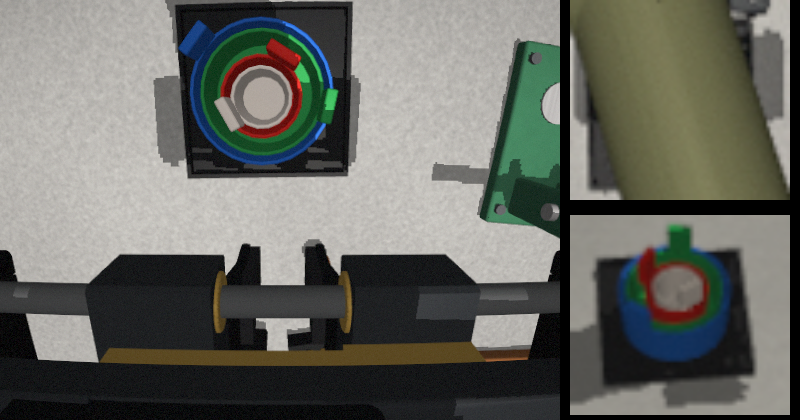

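```bash
python3 - <<'E'
from h import *
c=cam('wrist'); print('base edge',cast(c,[(525,40),(482,218)],.016)); d=np.diff(cast(c,[(525,40),(482,218)],.016),axis=0)[0]; print(np.degrees(np.arctan2(d[1],d[0])),np.hypot(*d))
print('e rim',cast(c,[(262,97)],.058),'lug',cast(c,[(227,114)],.09))
t0=cv2.imread('pics/top0.png'); t=cam('top'); t['bgr']=t0
print('anvil',cast(t,[(175,237)],.018)); print('marker',cast(t,[(248,178)],.056),cast(t,[(248,180)],.056))
h=cv2.cvtColor(t0,cv2.COLOR_BGR2HSV)
k=[x for x in blobs(t,'red',30) if x[:,0,0].mean()<200][0]; x,y,w,hh=cv2.boundingRect(k); (cx,cy),(w2,h2),ang=cv2.minAreaRect(k); bx=cv2.boxPoints(((cx,cy),(w2,h2),ang))
p=cast(t,bx,.254); print('bar px',cx,cy,w2,h2,ang,'ctr',cast(t,[(cx,cy)],.254),p.round(3).tolist())
g=cv2.inRange(h,(60,90,40),(85,255,160))[190:260,155:200]; kk=max(cv2.findContours(g,0,1)[0],key=cv2.contourArea); b=cv2.boxPoints(cv2.minAreaRect(kk))+[155,190]; print('base',b.round(1).tolist(),cast(t,b,.016).round(4).tolist())
w=cv2.inRange(h,(0,0,170),(180,40,255))[225:250,160:190]; m=cv2.moments(w); print('anvil',m['m10']/m['m00']+160,m['m01']/m['m00']+225,m['m00']/255,cast(t,[(m['m10']/m['m00']+160,m['m01']/m['m00']+225)],.018))
go([[.685,.07,.2]],180)
E
```

```text
base edge [[0.44620135 0.26764187]
 [0.6110057  0.25224656]]
-5.336834208725113 0.16552186814366768
e rim [[0.5037019  0.03877834]] lug [[0.51600667 0.01645129]]
anvil [[0.49330245 0.30854127]]
marker [[0.66375721 0.08984868]] [[0.65782133 0.08982111]]
bar px 176.03280639648438 179.8111114501953 24.11553382873535 5.422427177429199 2.726310968399048 ctr [[0.62396354 0.25558902]] [[0.619, 0.286], [0.632, 0.285], [0.629, 0.225], [0.616, 0.226]]
base [[159.0, 251.0], [163.6, 195.6], [193.6, 198.1], [189.0, 253.5]] [[0.452, 0.3556], [0.6178, 0.3458], [0.61, 0.2557], [0.4444, 0.2666]]
anvil 174.19402985074626 235.71641791044777 134.0 [[0.49712437 0.31101607]]
tcp [0.585  0.0561 0.251 ] yaw -179.15 turn [-0.0003  0.0001  0.0095]
  [0.685 0.07  0.2  ] -> [-0.5011  0.0624  0.2548]
```

send_rows(
  motion=[
    {"tx":-0.2,"ty":0.05,"tz":0,"ax":0,"ay":0,"az":0.01},
    {"tx":-0.4,"ty":0.1,"tz":0,"ax":0,"ay":0,"az":0.01},
    {"tx":-0.63,"ty":0.16,"tz":0,"ax":0,"ay":0,"az":0.01},
    {"tx":-0.63,"ty":0.16,"tz":0,"ax":0,"ay":0,"az":0.01},
    {"tx":-0.63,"ty":0.16,"tz":0,"ax":0,"ay":0,"az":0.01},
    {"tx":-0.63,"ty":0.16,"tz":0,"ax":0,"ay":0,"az":0.01},
    {"tx":-0.63,"ty":0.16,"tz":0,"ax":0,"ay":0,"az":0.01},
  ],
  gripper=0.1,
)

```text
t: 32.5
tcp_pos: [0.71, 0.0899, 0.252]
ee_rot: [0.001, 3.14, -0.002]
contact_force: [-0.5, 0.2, -0.8]
width: 0.0475
```

```bash
python3 - <<'E'
from h import *
c=cam('wrist','w_m')
h=cv2.cvtColor(c['bgr'],cv2.COLOR_BGR2HSV)
p=proj(c,[[.661,.089,.056]])[0]; print(p)
m=cv2.inRange(h,np.array((5,150,60)),np.array((20,255,255)))
ct=[k for k in cv2.findContours(m,0,1)[0] if cv2.contourArea(k)>100]
for k in ct: print(cv2.contourArea(k),cv2.boundingRect(k))
k=min(ct,key=lambda k:np.hypot(*(k[:,0].mean(0)-p)))
x,y,w,hh=cv2.boundingRect(k); V=h[...,2]*(m>0); sub=V[y:y+hh,x:x+w]
th,_=cv2.threshold(sub[sub>0].astype(np.uint8),0,255,cv2.THRESH_OTSU); b=((V>th)*255).astype(np.uint8)
b2=np.zeros_like(b); b2[y:y+hh,x:x+w]=b[y:y+hh,x:x+w]
kk=max(cv2.findContours(b2,0,1)[0],key=cv2.contourArea); P=cast(c,kk[:,0],.056); print('bright',th,cv2.boundingRect(kk),cv2.minEnclosingCircle(P.astype(np.float32)),P.min(0),P.max(0))
A=cast(c,k[:,0],.056); print(A.min(0),A.max(0))
ctr=np.array(cv2.minEnclosingCircle(P.astype(np.float32))[0])
go([[*ctr,.16],[*ctr,.112]],180)
E
```

```text
[281.44966218 138.84217446]
4937.5 (160, 314, 381, 52)
184.0 (389, 306, 19, 26)
185.0 (388, 271, 20, 30)
435.0 (157, 271, 22, 61)
240.5 (322, 252, 10, 33)
2454.0 (354, 247, 206, 38)
681.0 (273, 125, 29, 32)
bright 190.0 (287, 136, 8, 21) ((0.6667221188545227, 0.09621943533420563), 0.008532144129276276) [0.65875151 0.09343843] [0.67469276 0.09909312]
[0.65016519 0.08224918] [0.67469455 0.1046174 ]
tcp [0.7101 0.0898 0.2522] yaw 179.94 turn [-0.0008  0.001  -0.0007]
  [0.6667 0.0962 0.16  ] -> [0.2175 0.0322 0.4607]
  [0.6667 0.0962 0.112 ] -> [0.2179 0.0325 0.7007]
```

send_rows(
  motion=[
    {"tx":0.12,"ty":0.013,"tz":0.15,"ax":0,"ay":0,"az":0},
    {"tx":0.238,"ty":0.013,"tz":0.35,"ax":0,"ay":0,"az":0},
    {"tx":0.238,"ty":0.013,"tz":0.46,"ax":0,"ay":0,"az":0},
    {"tx":0.238,"ty":0.013,"tz":0.46,"ax":0,"ay":0,"az":0},
    {"tx":0.238,"ty":0.013,"tz":0.58,"ax":0,"ay":0,"az":0},
    {"tx":0.238,"ty":0.013,"tz":0.706,"ax":0,"ay":0,"az":0},
    {"tx":0.238,"ty":0.013,"tz":0.706,"ax":0,"ay":0,"az":0},
    {"tx":0.238,"ty":0.013,"tz":0.706,"ax":0,"ay":0,"az":0},
  ],
)

```text
t: 33.35
tcp_pos: [0.664, 0.0929, 0.1115]
ee_rot: [0.002, 3.14, 0.0]
contact_force: [0.6, -0.3, 1.1]
width: 0.0481
```

send_rows(
  motion=[
    {"tx":0,"ty":0,"tz":0,"ax":0,"ay":0,"az":0},
    {"tx":0,"ty":0,"tz":0,"ax":0,"ay":0,"az":0},
    {"tx":0,"ty":0,"tz":0,"ax":0,"ay":0,"az":0},
    {"tx":0,"ty":0,"tz":0,"ax":0,"ay":0,"az":0},
    {"tx":0,"ty":0,"tz":0,"ax":0,"ay":0,"az":0},
    {"tx":0,"ty":0,"tz":0,"ax":0,"ay":0,"az":0},
    {"tx":0,"ty":0,"tz":-0.15,"ax":0,"ay":0,"az":0},
    {"tx":0,"ty":0,"tz":-0.3,"ax":0,"ay":0,"az":0},
    {"tx":0,"ty":0,"tz":-0.5,"ax":0,"ay":0,"az":0},
    {"tx":0,"ty":0,"tz":-0.5,"ax":0,"ay":0,"az":0},
  ],
  gripper=-1,
  newtons=30,
)

```text
t: 34.35
tcp_pos: [0.6657, 0.0942, 0.2157]
ee_rot: [0.001, 3.132, 0.002]
contact_force: [0.4, 0.5, -0.5]
width: 0.0233
```

```bash
python3 - <<'E'
from h import *
go([[.496,.310,.21]],180); print(get_obs()['width'])
E
```

```text
tcp [0.6657 0.0942 0.2157] yaw 179.95 turn [ 0.0009  0.006  -0.0006]
  [0.496 0.31  0.21 ] -> [0.8497 1.0782 0.0222]
0.02329289282820022
```

send_rows(
  motion=[
    {"tx":0.15,"ty":0,"tz":-0.1,"ax":0,"ay":0,"az":0},
    {"tx":0.35,"ty":0.03,"tz":-0.1,"ax":0,"ay":0,"az":0},
    {"tx":0.55,"ty":0.1,"tz":-0.1,"ax":0,"ay":0,"az":0},
    {"tx":0.75,"ty":0.2,"tz":-0.1,"ax":0,"ay":0,"az":0},
    {"tx":0.85,"ty":0.35,"tz":-0.1,"ax":0,"ay":0,"az":0},
    {"tx":0.85,"ty":0.5,"tz":-0.1,"ax":0,"ay":0,"az":0},
    {"tx":0.85,"ty":0.65,"tz":-0.1,"ax":0,"ay":0,"az":0},
    {"tx":0.85,"ty":0.65,"tz":-0.1,"ax":0,"ay":0,"az":0},
    {"tx":0.85,"ty":0.65,"tz":-0.1,"ax":0,"ay":0,"az":0},
    {"tx":0.85,"ty":0.65,"tz":-0.1,"ax":0,"ay":0,"az":0},
  ],
)

```text
t: 35.35
tcp_pos: [0.4934, 0.2218, 0.229]
ee_rot: [-0.004, -3.141, 0.002]
contact_force: [-0.5, -0.2, -0.3]
width: 0.0235
```

```bash
python3 - <<'E'
from h import *
c=cam('wrist','w_m2'); h=cv2.cvtColor(c['bgr'],cv2.COLOR_BGR2HSV)
p=proj(c,[[.496,.310,.018]])[0]; print(p)
m=cv2.inRange(h,(0,0,140),(180,60,255)); 
for k in cv2.findContours(m,0,1)[0]:
    if 300<cv2.contourArea(k)<6000:
        P=cast(c,k[:,0],.018); print(cv2.boundingRect(k),cv2.minEnclosingCircle(P.astype(np.float32)),((P.min(0)+P.max(0))/2).round(4),(P.max(0)-P.min(0)).round(4))
go([[.496,.310,.235],[.496,.310,.13]],180)
E
```

```text
[382.96605614 197.45801673]
(239, 318, 87, 33) ((0.650934636592865, 0.221058189868927), 0.043633949011564255) [0.6358 0.2211] [0.0376 0.0868]
(474, 315, 18, 36) ((0.6377977132797241, 0.42530596256256104), 0.021374084055423737) [0.6379 0.4241] [0.0421 0.0141]
(490, 314, 49, 47) ((0.6455286741256714, 0.4613839387893677), 0.034269534051418304) [0.6452 0.4611] [0.0565 0.0431]
(26, 314, 70, 48) ((0.645592212677002, -0.007367379032075405), 0.04290225729346275) [ 0.6451 -0.0077] [0.0567 0.066 ]
(0, 236, 93, 47) ((0.5532361268997192, -0.004411377012729645), 0.04799304157495499) [ 0.5569 -0.006 ] [0.0475 0.0903]
(35, 200, 47, 48) ((0.5188882350921631, 0.012355792336165905), 0.02752731926739216) [0.5208 0.0133] [0.0458 0.0475]
(361, 179, 44, 42) ((0.49828383326530457, 0.3098703920841217), 0.019673457369208336) [0.4981 0.3099] [0.0373 0.0386]
(308, 105, 23, 42) ((0.4345189929008484, 0.2519668936729431), 0.0190321933478117) [0.4345 0.252 ] [0.0336 0.0177]
tcp [0.4935 0.2216 0.2291] yaw 179.84 turn [-0.0007 -0.0004 -0.0018]
  [0.496 0.31  0.235] -> [-0.0112  0.4418 -0.0299]
  [0.496 0.31  0.13 ] -> [-0.0115  0.4424  0.4951]
```

```bash
python3 - <<'E'
from h import *
c=cam('wrist'); h=cv2.cvtColor(c['bgr'],cv2.COLOR_BGR2HSV); T=tool()
m=cv2.inRange(h,(5,150,40),(20,255,255))
for k in cv2.findContours(m,0,1)[0]:
    if cv2.contourArea(k)>100: print(cv2.boundingRect(k),cv2.contourArea(k))
for off in (-.004,0,.004):
    X=(T@np.array([.012+off,0,.167-.056+.0,1]))[:3]; print(off,proj(c,[X])[0])
E
```

```text
(104, 349, 215, 17) 2017.0
(319, 342, 168, 24) 2364.5
(341, 271, 13, 62) 285.0
(211, 271, 13, 62) 311.0
(256, 219, 53, 66) 2685.0
(504, 203, 49, 80) 2274.0
-0.004 [282.42559406 221.6212906 ]
0 [282.43635975 215.22709016]
0.004 [282.44722944 208.7654389 ]
```

send_rows(
  motion=[
    {"tx":-0.01,"ty":0.15,"tz":0,"ax":0,"ay":0,"az":0},
    {"tx":-0.01,"ty":0.3,"tz":0,"ax":0,"ay":0,"az":0},
    {"tx":-0.01,"ty":0.442,"tz":0,"ax":0,"ay":0,"az":0},
    {"tx":-0.01,"ty":0.442,"tz":0.1,"ax":0,"ay":0,"az":0},
    {"tx":-0.01,"ty":0.442,"tz":0.25,"ax":0,"ay":0,"az":0},
    {"tx":-0.01,"ty":0.442,"tz":0.38,"ax":0,"ay":0,"az":0},
    {"tx":-0.01,"ty":0.442,"tz":0.45,"ax":0,"ay":0,"az":0},
    {"tx":-0.01,"ty":0.442,"tz":0.48,"ax":0,"ay":0,"az":0},
    {"tx":-0.01,"ty":0.442,"tz":0.492,"ax":0,"ay":0,"az":0},
    {"tx":-0.01,"ty":0.442,"tz":0.499,"ax":0,"ay":0,"az":0},
    {"tx":-0.01,"ty":0.442,"tz":0.499,"ax":0,"ay":0,"az":0},
    {"tx":-0.01,"ty":0.442,"tz":0.499,"ax":0,"ay":0,"az":0},
  ],
)

```text
t: 36.65
tcp_pos: [0.4957, 0.3118, 0.1307]
ee_rot: [0.001, 3.14, 0.001]
contact_force: [-1.0, 0.1, -0.1]
width: 0.0231
```

send_rows(
  motion=[
    {"tx":0,"ty":0,"tz":0,"ax":0,"ay":0,"az":0},
    {"tx":0,"ty":0,"tz":0,"ax":0,"ay":0,"az":0},
    {"tx":0,"ty":0,"tz":0,"ax":0,"ay":0,"az":0},
    {"tx":0,"ty":0,"tz":0,"ax":0,"ay":0,"az":0},
    {"tx":0,"ty":0,"tz":-0.08,"ax":0,"ay":0,"az":0},
    {"tx":0,"ty":0,"tz":-0.2,"ax":0,"ay":0,"az":0},
    {"tx":0,"ty":0,"tz":-0.4,"ax":0,"ay":0,"az":0},
    {"tx":0,"ty":-0.2,"tz":-0.5,"ax":0,"ay":0,"az":0},
    {"tx":0,"ty":-0.45,"tz":-0.5,"ax":0,"ay":0,"az":0},
    {"tx":0,"ty":-0.7,"tz":-0.5,"ax":0,"ay":0,"az":0},
    {"tx":0,"ty":-0.7,"tz":-0.5,"ax":0,"ay":0,"az":0},
    {"tx":0,"ty":-0.7,"tz":-0.5,"ax":0,"ay":0,"az":0},
  ],
  gripper=-0.2,
)

```text
t: 37.85
tcp_pos: [0.4958, 0.17, 0.2309]
ee_rot: [0.007, 3.14, -0.001]
contact_force: [-0.6, 0.8, -0.3]
width: 0.0349
```

```bash
python3 - <<'E'
from h import *
c=cam('wrist','w_m3'); s=cam('side','s_m3'); t=cam('top','t_m3')
v=np.zeros((600,800,3),np.uint8); v[:315,:420]=cv2.resize(c['bgr'],(420,315)); v[:315,420:800]=cv2.resize(t['bgr'][165:260,150:264],(380,315)); v[315:,:380]=cv2.resize(s['bgr'][120:195,235:335],(380,285)); cv2.imwrite('pics/press2.png',v)
h=cv2.cvtColor(c['bgr'],cv2.COLOR_BGR2HSV); m=cv2.inRange(h,(5,150,60),(20,255,255))
for k in cv2.findContours(m,0,1)[0]:
    if cv2.contourArea(k)>150: P=cast(c,k[:,0],.074); print(cv2.boundingRect(k),P.min(0).round(4),P.max(0).round(4),'foot plane',cast(c,k[:,0],.018).min(0).round(4),cast(c,k[:,0],.018).max(0).round(4))
print(tool()[:3,3])
k=[x for x in blobs(t,'red',30) if x[:,0,0].mean()<200]
for x in k: r=cv2.minAreaRect(x); print('bar',r,cast(t,[r[0]],.254))
for x in blobs(s,'red',15):
    r=cv2.minAreaRect(x); print('bar side',r,cast(s,[r[0]],.254))
E
```

```text
(135, 341, 376, 25) [0.6104 0.0442] [0.6316 0.3679] foot plane [0.6529 0.016 ] [0.6788 0.4122]
(364, 272, 17, 61) [0.5443 0.2331] [0.5986 0.2479] foot plane [0.572  0.2472] [0.6385 0.2652]
(185, 271, 16, 62) [0.543  0.0914] [0.5982 0.1061] foot plane [0.5705 0.0737] [0.638  0.0917]
(431, 182, 58, 45) [0.4737 0.2777] [0.5074 0.3234] foot plane [0.4856 0.3018] [0.5269 0.3577]
[0.49494299 0.17340228 0.23047907]
bar ((176.0359344482422, 179.81765747070312), (24.12450408935547, 5.518677711486816), 3.012787342071533) [[0.62394704 0.2555809 ]]
bar side ((258.58990478515625, 227.55621337890625), (23.425954818725586, 16.429967880249023), 32.0053825378418) [[ 0.49191136 -0.1190045 ]]
bar side ((374.0, 384.0), (8.0, 6.0), 90.0) [[ 0.72407404 -0.56184016]]
bar side ((294.5, 135.0), (14.0, 3.0), 90.0) [[0.62546623 0.25182897]]
bar side ((348.5, 228.0), (6.0, 5.0), 90.0) [[ 0.73899375 -0.13663646]]
```

View pics/press2.png

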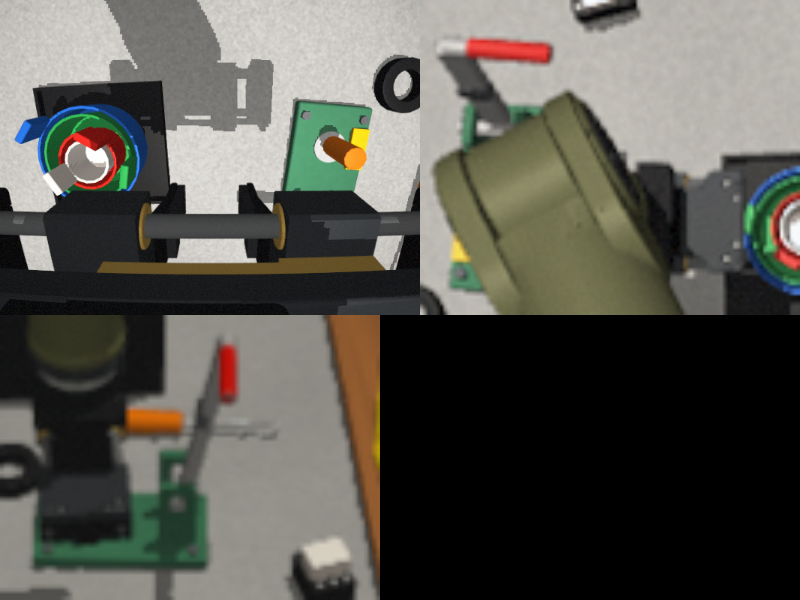

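send_rows(
  motion=[
    {"tx":0,"ty":0,"tz":-0.2,"ax":0,"ay":0,"az":0.09},
    {"tx":0,"ty":0,"tz":-0.4,"ax":0,"ay":0,"az":0.18},
    {"tx":0,"ty":0.0,"tz":-0.6,"ax":0,"ay":0,"az":0.27},
    {"tx":-0.1,"ty":0.05,"tz":-0.68,"ax":0,"ay":0,"az":0.36},
    {"tx":-0.2,"ty":0.1,"tz":-0.68,"ax":0,"ay":0,"az":0.45},
    {"tx":-0.3,"ty":0.15,"tz":-0.68,"ax":0,"ay":0,"az":0.54},
    {"tx":-0.4,"ty":0.22,"tz":-0.68,"ax":0,"ay":0,"az":0.63},
    {"tx":-0.5,"ty":0.29,"tz":-0.68,"ax":0,"ay":0,"az":0.72},
    {"tx":-0.6,"ty":0.35,"tz":-0.68,"ax":0,"ay":0,"az":0.81},
    {"tx":-0.645,"ty":0.365,"tz":-0.68,"ax":0,"ay":0,"az":0.9},
    {"tx":-0.645,"ty":0.365,"tz":-0.68,"ax":0,"ay":0,"az":1.0},
    {"tx":-0.645,"ty":0.365,"tz":-0.68,"ax":0,"ay":0,"az":1.0},
    {"tx":-0.645,"ty":0.365,"tz":-0.68,"ax":0,"ay":0,"az":1.0},
    {"tx":-0.645,"ty":0.365,"tz":-0.68,"ax":0,"ay":0,"az":1.0},
  ],
  gripper=-0.1,
)

```text
t: 39.4
tcp_pos: [0.6239, 0.2452, 0.3659]
ee_rot: [-2.218, -2.224, -0.0]
contact_force: [-0.5, 0.2, -0.1]
width: 0.039
```

```bash
python3 - <<'E'
from h import *
c=cam('wrist','w_l'); h=cv2.cvtColor(c['bgr'],cv2.COLOR_BGR2HSV); m=cv2.inRange(h,(0,150,60),(4,255,255))|cv2.inRange(h,(176,150,60),(180,255,255))
for k in cv2.findContours(m,0,1)[0]:
    if cv2.contourArea(k)>150: r=cv2.minAreaRect(k); P=cast(c,k[:,0],.254); print(cv2.boundingRect(k),r,P.min(0).round(4),P.max(0).round(4),cast(c,[r[0]],.254))
print(proj(c,[[.6245,.254,.254]]))
go([[.624,.246,.345],[.624,.246,.304]],86)
E
```

```text
(269, 168, 33, 101) ((283.9437255859375, 218.64727783203125), (26.075511932373047, 99.71068572998047), 4.969740867614746) [0.6163 0.2227] [0.6351 0.2857] [[0.62540433 0.25508501]]
(462, 99, 55, 64) ((487.9062194824219, 128.0042266845703), (48.690032958984375, 62.78142166137695), 7.72182559967041) [0.7278 0.2906] [0.7579 0.3262] [[0.74243396 0.31005806]]
[[282.42708703 220.36412171]]
tcp [0.6239 0.2449 0.366 ] yaw 90.11 turn [ 0.     -0.      0.0456]
  [0.624 0.246 0.345] -> [0.0054 0.0003 0.1048]
  [0.624 0.246 0.304] -> [5.400e-03 2.000e-04 3.098e-01]
```

send_rows(
  motion=[
    {"tx":0.005,"ty":0.004,"tz":0.05,"ax":0,"ay":0,"az":0.05},
    {"tx":0.005,"ty":0.004,"tz":0.15,"ax":0,"ay":0,"az":0.05},
    {"tx":0.005,"ty":0.004,"tz":0.25,"ax":0,"ay":0,"az":0.05},
    {"tx":0.005,"ty":0.004,"tz":0.305,"ax":0,"ay":0,"az":0.05},
    {"tx":0.005,"ty":0.004,"tz":0.305,"ax":0,"ay":0,"az":0.05},
    {"tx":0.005,"ty":0.004,"tz":0.305,"ax":0,"ay":0,"az":0.05},
  ],
)

```text
t: 40.05
tcp_pos: [0.6252, 0.2455, 0.3055]
ee_rot: [2.307, 2.132, 0.001]
contact_force: [-0.4, -0.2, -1.6]
width: 0.0392
```

send_rows(
  motion=[
    {"tx":0,"ty":0,"tz":0,"ax":0,"ay":0,"az":0},
    {"tx":0,"ty":0,"tz":0,"ax":0,"ay":0,"az":0},
    {"tx":0,"ty":0,"tz":0,"ax":0,"ay":0,"az":0},
    {"tx":0,"ty":0,"tz":0,"ax":0,"ay":0,"az":0},
    {"tx":0,"ty":0,"tz":0,"ax":0,"ay":0,"az":0},
    {"tx":0,"ty":0,"tz":0,"ax":0,"ay":0,"az":0},
  ],
  gripper=-1,
  newtons=30,
)

```text
t: 40.65
tcp_pos: [0.6244, 0.2457, 0.3052]
ee_rot: [-2.307, -2.132, 0.001]
contact_force: [-3.8, -1.2, 4.4]
width: 0.0146
```

```bash
python3 - <<'E'
from h import *
o=get_obs(); print(o['tcp_pos'],o['width'],o['contact_force'],np.degrees(np.arctan2(tool()[1,0],tool()[0,0])))
L,off,zh=.1813,.008,.077
f=lambda p:np.array([L*np.sin(.18-p)+off*np.cos(.18-p), zh+L*np.cos(.18-p)-off*np.sin(.18-p)])
for a,b in ((0,.9),(.9,1.75)):
    print('seg'); 
    for p in np.linspace(a,b,13)[1:]: d=f(p)-f(a); print(round(p,3),'ty',(d[0]/.2).round(3),'tz',(-d[1]/.2).round(3))
E
```

```text
[0.62444124 0.24568592 0.30520578] 0.014583764363452666 [-3.78524765 -1.17543331  4.4433959 ] 85.47697571650218
seg
0.075 ty -0.067 tz -0.013
0.15 ty -0.134 tz -0.02
0.225 ty -0.202 tz -0.023
0.3 ty -0.27 tz -0.02
0.375 ty -0.338 tz -0.012
0.45 ty -0.405 tz 0.0
0.525 ty -0.471 tz 0.018
0.6 ty -0.535 tz 0.041
0.675 ty -0.597 tz 0.068
0.75 ty -0.657 tz 0.1
0.825 ty -0.715 tz 0.136
0.9 ty -0.769 tz 0.177
seg
0.971 ty -0.049 tz 0.042
1.042 ty -0.094 tz 0.087
1.112 ty -0.137 tz 0.136
1.183 ty -0.175 tz 0.187
1.254 ty -0.21 tz 0.241
1.325 ty -0.241 tz 0.297
1.396 ty -0.268 tz 0.355
1.467 ty -0.291 tz 0.415
1.538 ty -0.31 tz 0.477
1.608 ty -0.324 tz 0.54
1.679 ty -0.334 tz 0.603
1.75 ty -0.339 tz 0.667
```

send_rows(
  motion=[
    {"tx":0,"ty":-0.067,"tz":-0.013,"ax":0,"ay":0,"az":0},
    {"tx":0,"ty":-0.134,"tz":-0.02,"ax":0,"ay":0,"az":0},
    {"tx":0,"ty":-0.202,"tz":-0.023,"ax":0,"ay":0,"az":0},
    {"tx":0,"ty":-0.27,"tz":-0.02,"ax":0,"ay":0,"az":0},
    {"tx":0,"ty":-0.338,"tz":-0.012,"ax":0,"ay":0,"az":0},
    {"tx":0,"ty":-0.405,"tz":0,"ax":0,"ay":0,"az":0},
    {"tx":0,"ty":-0.471,"tz":0.018,"ax":0,"ay":0,"az":0},
    {"tx":0,"ty":-0.535,"tz":0.041,"ax":0,"ay":0,"az":0},
    {"tx":0,"ty":-0.597,"tz":0.068,"ax":0,"ay":0,"az":0},
    {"tx":0,"ty":-0.657,"tz":0.1,"ax":0,"ay":0,"az":0},
    {"tx":0,"ty":-0.715,"tz":0.136,"ax":0,"ay":0,"az":0},
    {"tx":0,"ty":-0.769,"tz":0.177,"ax":0,"ay":0,"az":0},
    {"tx":0,"ty":-0.769,"tz":0.177,"ax":0,"ay":0,"az":0},
    {"tx":0,"ty":-0.769,"tz":0.177,"ax":0,"ay":0,"az":0},
  ],
)

```text
t: 42.05
tcp_pos: [0.4736, 0.2575, 0.2705]
ee_rot: [2.306, 2.128, 0.008]
contact_force: [4.8, -0.1, 2.4]
width: 0.0152
```

send_rows(
  motion=[
    {"tx":0,"ty":-0.049,"tz":0.042,"ax":0,"ay":0,"az":0},
    {"tx":0,"ty":-0.094,"tz":0.087,"ax":0,"ay":0,"az":0},
    {"tx":0,"ty":-0.137,"tz":0.136,"ax":0,"ay":0,"az":0},
    {"tx":0,"ty":-0.175,"tz":0.187,"ax":0,"ay":0,"az":0},
    {"tx":0,"ty":-0.21,"tz":0.241,"ax":0,"ay":0,"az":0},
    {"tx":0,"ty":-0.241,"tz":0.297,"ax":0,"ay":0,"az":0},
    {"tx":0,"ty":-0.268,"tz":0.355,"ax":0,"ay":0,"az":0},
    {"tx":0,"ty":-0.291,"tz":0.415,"ax":0,"ay":0,"az":0},
    {"tx":0,"ty":-0.31,"tz":0.477,"ax":0,"ay":0,"az":0},
    {"tx":0,"ty":-0.324,"tz":0.54,"ax":0,"ay":0,"az":0},
    {"tx":0,"ty":-0.334,"tz":0.603,"ax":0,"ay":0,"az":0},
    {"tx":0,"ty":-0.339,"tz":0.667,"ax":0,"ay":0,"az":0},
    {"tx":0,"ty":-0.339,"tz":0.667,"ax":0,"ay":0,"az":0},
    {"tx":0,"ty":-0.339,"tz":0.667,"ax":0,"ay":0,"az":0},
    {"tx":0,"ty":-0.339,"tz":0.667,"ax":0,"ay":0,"az":0},
  ],
)

```text
t: 43.55
tcp_pos: [0.4044, 0.263, 0.1368]
ee_rot: [2.308, 2.131, -0.0]
contact_force: [0.1, -0.8, 6.2]
width: 0.0145
```

```bash
python3 - <<'E'
from h import *
o=get_obs(); print(o['tcp_pos'],o['width'],o['contact_force'],o['torque'])
for n in ('side','top'):
    s=cam(n,n+'_lev')
    for x in blobs(s,'red',15):
        r=cv2.minAreaRect(x); print(n,np.round(r[0],1),r[1],cast(s,[r[0]],.085))
E
```

```text
[0.404356   0.2630116  0.13684875] 0.014494756700233336 [ 0.05459949 -0.81397578  6.16170174] [-0.26275022 -0.12150853  0.03356405]
side [258.9 227.6] (22.978487014770508, 16.73998260498047) [[0.49406214 0.00898379]]
side [374. 384.] (8.0, 6.0) [[ 0.76319303 -0.50592111]]
side [230.  170.5] (9.0, 4.0) [[0.40320915 0.26892032]]
side [348.5 228. ] (6.0, 5.0) [[ 0.78054582 -0.01137605]]
top [264.2 235.9] (20.963897705078125, 18.933019638061523) [[0.49260328 0.04129048]]
top [441.5 143. ] (4.0, 7.0) [[ 0.76089074 -0.47333297]]
top [273.5 137. ] (6.0, 5.0) [[0.77870395 0.01471755]]
top [180.5 113. ] (18.0, 23.0) [[0.85058752 0.28517169]]
```

send_rows(
  motion=[
    {"tx":0,"ty":0,"tz":0.008,"ax":0,"ay":0,"az":0},
    {"tx":0,"ty":0,"tz":0.015,"ax":0,"ay":0,"az":0},
    {"tx":0,"ty":0,"tz":0.02,"ax":0,"ay":0,"az":0},
    {"tx":0,"ty":0,"tz":0.02,"ax":0,"ay":0,"az":0},
    {"tx":0,"ty":0,"tz":0.02,"ax":0,"ay":0,"az":0},
  ],
)

```text
t: 44.15
tcp_pos: [0.4041, 0.2631, 0.1329]
ee_rot: [2.308, 2.131, -0.001]
contact_force: [-1.7, -1.0, 7.2]
width: 0.0144
```

send_rows(
  motion=[
    {"tx":0,"ty":0,"tz":0.01,"ax":0,"ay":0,"az":0},
    {"tx":0,"ty":0,"tz":0.02,"ax":0,"ay":0,"az":0},
    {"tx":0,"ty":0,"tz":0.02,"ax":0,"ay":0,"az":0},
    {"tx":0,"ty":0,"tz":0.02,"ax":0,"ay":0,"az":0},
  ],
)

```text
t: 44.55
tcp_pos: [0.404, 0.2631, 0.1297]
ee_rot: [2.307, 2.131, -0.002]
contact_force: [-4.3, -2.6, 15.1]
width: 0.0143
```

send_rows(
  motion=[
    {"tx":0,"ty":0,"tz":0.008,"ax":0,"ay":0,"az":0},
    {"tx":0,"ty":0,"tz":0.015,"ax":0,"ay":0,"az":0},
    {"tx":0,"ty":0,"tz":0.015,"ax":0,"ay":0,"az":0},
    {"tx":0,"ty":0,"tz":0.015,"ax":0,"ay":0,"az":0},
  ],
)

```text
t: 44.95
tcp_pos: [0.404, 0.2635, 0.1284]
ee_rot: [2.307, 2.131, -0.003]
contact_force: [-8.8, -6.4, 29.7]
width: 0.0139
```

send_rows(
  motion=[
    {"tx":0,"ty":0,"tz":-0.03,"ax":0,"ay":0,"az":0},
    {"tx":0,"ty":0,"tz":-0.055,"ax":0,"ay":0,"az":0},
    {"tx":0,"ty":0.005,"tz":-0.119,"ax":0,"ay":0,"az":0},
    {"tx":0,"ty":0.015,"tz":-0.182,"ax":0,"ay":0,"az":0},
    {"tx":0,"ty":0.029,"tz":-0.245,"ax":0,"ay":0,"az":0},
    {"tx":0,"ty":0.048,"tz":-0.307,"ax":0,"ay":0,"az":0},
    {"tx":0,"ty":0.071,"tz":-0.367,"ax":0,"ay":0,"az":0},
    {"tx":0,"ty":0.098,"tz":-0.425,"ax":0,"ay":0,"az":0},
    {"tx":0,"ty":0.129,"tz":-0.481,"ax":0,"ay":0,"az":0},
    {"tx":0,"ty":0.164,"tz":-0.535,"ax":0,"ay":0,"az":0},
    {"tx":0,"ty":0.202,"tz":-0.586,"ax":0,"ay":0,"az":0},
    {"tx":0,"ty":0.245,"tz":-0.635,"ax":0,"ay":0,"az":0},
    {"tx":0,"ty":0.29,"tz":-0.68,"ax":0,"ay":0,"az":0},
    {"tx":0,"ty":0.339,"tz":-0.722,"ax":0,"ay":0,"az":0},
    {"tx":0,"ty":0.339,"tz":-0.722,"ax":0,"ay":0,"az":0},
  ],
)

```text
t: 46.45
tcp_pos: [0.4796, 0.256, 0.266]
ee_rot: [2.311, 2.123, 0.021]
contact_force: [30.5, 9.0, -38.8]
width: 0.0136
```

send_rows(
  motion=[
    {"tx":0,"ty":0.054,"tz":-0.041,"ax":0,"ay":0,"az":0},
    {"tx":0,"ty":0.112,"tz":-0.077,"ax":0,"ay":0,"az":0},
    {"tx":0,"ty":0.172,"tz":-0.109,"ax":0,"ay":0,"az":0},
    {"tx":0,"ty":0.234,"tz":-0.136,"ax":0,"ay":0,"az":0},
    {"tx":0,"ty":0.298,"tz":-0.159,"ax":0,"ay":0,"az":0},
    {"tx":0,"ty":0.364,"tz":-0.177,"ax":0,"ay":0,"az":0},
    {"tx":0,"ty":0.431,"tz":-0.189,"ax":0,"ay":0,"az":0},
    {"tx":0,"ty":0.499,"tz":-0.197,"ax":0,"ay":0,"az":0},
    {"tx":0,"ty":0.567,"tz":-0.2,"ax":0,"ay":0,"az":0},
    {"tx":0,"ty":0.635,"tz":-0.197,"ax":0,"ay":0,"az":0},
    {"tx":0,"ty":0.702,"tz":-0.19,"ax":0,"ay":0,"az":0},
    {"tx":0,"ty":0.769,"tz":-0.177,"ax":0,"ay":0,"az":0},
    {"tx":0,"ty":0.769,"tz":-0.177,"ax":0,"ay":0,"az":0},
    {"tx":0,"ty":0.769,"tz":-0.177,"ax":0,"ay":0,"az":0},
  ],
)

```text
t: 47.85
tcp_pos: [0.6225, 0.2453, 0.3002]
ee_rot: [-2.303, -2.13, 0.014]
contact_force: [-3.6, 1.4, -27.1]
width: 0.0142
```

send_rows(
  motion=[
    {"tx":0,"ty":0,"tz":0,"ax":0,"ay":0,"az":0},
    {"tx":0,"ty":0,"tz":0,"ax":0,"ay":0,"az":0},
    {"tx":0,"ty":0,"tz":0,"ax":0,"ay":0,"az":0},
    {"tx":0,"ty":0,"tz":0,"ax":0,"ay":0,"az":0},
    {"tx":0,"ty":0,"tz":-0.1,"ax":0,"ay":0,"az":0},
    {"tx":0,"ty":0,"tz":-0.3,"ax":0,"ay":0,"az":0},
    {"tx":0,"ty":0,"tz":-0.4,"ax":0,"ay":0,"az":0},
    {"tx":0,"ty":0,"tz":-0.4,"ax":0,"ay":0,"az":0},
  ],
  gripper=-0.1,
)

```text
t: 48.65
tcp_pos: [0.6261, 0.2464, 0.3911]
ee_rot: [2.305, 2.128, 0.015]
contact_force: [-0.0, -0.0, 0.6]
width: 0.039
```

```bash
python3 - <<'E'
from h import *
for n in ('side','top'):
    s=cam(n,n+'_lev2')
    for col in ('red','orange'):
      for x in blobs(s,col,15):
        r=cv2.minAreaRect(x)
        if 150<r[0][0]<320 and 100<r[0][1]<240: print(n,col,np.round(r[0],1),np.round(r[1],1),cast(s,[r[0]],.254),cv2.boundingRect(x))
go([[.4956,.18,.36]],180)
E
```

```text
side red [263.  229.8] [13.1 18.4] [[ 0.50355923 -0.12745638]] (253, 220, 17, 17)
side red [294.5 134. ] [12.  3.] [[0.62591193 0.25666416]] (293, 128, 4, 13)
side red [252. 219.] [ 4. 10.] [[ 0.4748463  -0.08785384]] (250, 214, 5, 11)
side orange [258.3 104.9] [18.7 14.4] [[0.51442655 0.41404782]] (251, 96, 16, 19)
side orange [270.  147.5] [ 5. 24.] [[0.54215581 0.19793938]] (258, 145, 25, 6)
side orange [256.  168.5] [13.  6.] [[0.49391851 0.10778288]] (253, 162, 7, 14)
top red [261.4 233.5] [13.6 22.9] [[0.48981684 0.0432151 ]] (256, 224, 17, 23)
top red [273.5 137. ] [6. 5.] [[0.73251867 0.01316105]] (271, 134, 6, 7)
top red [185.5 179.5] [7.1 4.2] [[0.62469591 0.23207456]] (182, 178, 7, 6)
tcp [0.6253 0.2456 0.3864] yaw 85.43 turn [ 0.0019  0.0012 -1.0507]
  [0.4956 0.18   0.36  ] -> [-0.3785 -0.6209  0.1296]
```

```bash
python3 - <<'E'
from h import *
for n in ('side','top'):
    c=cam(n)
    for f in ('_lev','_lev2'):
        c['bgr']=cv2.imread(f'pics/{n}{f}.png')
        for col,z in (('blue',.054),('green',.056),('red',.056),('white',.058)):
            for x in blobs(c,col,25):
                P=cast(c,x[:,0],z)
                if np.hypot(*(P.mean(0)-(.5,.04)))<.12: print(n,f,col,cv2.boundingRect(x),cv2.contourArea(x),P.min(0).round(3),P.max(0).round(3))
E
```

```text
side _lev blue (244, 216, 35, 33) 308.5 [ 0.445 -0.05 ] [0.558 0.079]
side _lev green (255, 208, 21, 31) 99.0 [ 0.48  -0.013] [0.548 0.114]
side _lev red (251, 215, 20, 22) 59.5 [ 0.469 -0.004] [0.532 0.085]
side _lev white (264, 205, 15, 9) 36.5 [0.516 0.087] [0.562 0.125]
side _lev2 blue (244, 216, 35, 33) 307.0 [ 0.445 -0.05 ] [0.558 0.079]
side _lev2 green (255, 208, 21, 31) 111.5 [ 0.48  -0.013] [0.548 0.114]
side _lev2 red (253, 220, 17, 17) 43.0 [ 0.475 -0.004] [0.528 0.062]
top _lev blue (247, 215, 39, 40) 190.0 [ 0.442 -0.018] [0.555 0.092]
top _lev green (247, 218, 35, 33) 836.5 [ 0.453 -0.006] [0.546 0.092]
top _lev red (256, 224, 21, 22) 55.5 [0.468 0.008] [0.529 0.066]
top _lev white (6, 83, 546, 337) 119680.5 [-0.024 -0.764] [0.954 0.764]
top _lev2 blue (247, 215, 39, 40) 190.0 [ 0.442 -0.018] [0.555 0.092]
top _lev2 green (247, 218, 35, 33) 835.5 [ 0.453 -0.006] [0.546 0.092]
top _lev2 red (256, 224, 17, 23) 53.0 [0.465 0.02 ] [0.529 0.066]
top _lev2 white (258, 228, 19, 16) 209.0 [0.473 0.008] [0.517 0.06 ]
```

send_rows(
  motion=[
    {"tx":-0.05,"ty":-0.06,"tz":0,"ax":0,"ay":0,"az":-0.09},
    {"tx":-0.1,"ty":-0.12,"tz":0,"ax":0,"ay":0,"az":-0.18},
    {"tx":-0.15,"ty":-0.2,"tz":0,"ax":0,"ay":0,"az":-0.27},
    {"tx":-0.2,"ty":-0.3,"tz":0,"ax":0,"ay":0,"az":-0.36},
    {"tx":-0.25,"ty":-0.4,"tz":0,"ax":0,"ay":0,"az":-0.45},
    {"tx":-0.3,"ty":-0.5,"tz":0,"ax":0,"ay":0,"az":-0.54},
    {"tx":-0.38,"ty":-0.62,"tz":0.1,"ax":0,"ay":0,"az":-0.63},
    {"tx":-0.38,"ty":-0.62,"tz":0.3,"ax":0,"ay":0,"az":-0.72},
    {"tx":-0.38,"ty":-0.62,"tz":0.5,"ax":0,"ay":0,"az":-0.81},
    {"tx":-0.38,"ty":-0.62,"tz":0.7,"ax":0,"ay":0,"az":-0.9},
    {"tx":-0.38,"ty":-0.62,"tz":0.78,"ax":0,"ay":0,"az":-1.0},
    {"tx":-0.38,"ty":-0.62,"tz":0.78,"ax":0,"ay":0,"az":-1.0},
    {"tx":-0.38,"ty":-0.62,"tz":0.78,"ax":0,"ay":0,"az":-1.0},
    {"tx":-0.38,"ty":-0.62,"tz":0.78,"ax":0,"ay":0,"az":-1.0},
  ],
  gripper=0,
)

```text
t: 50.25
tcp_pos: [0.4961, 0.1799, 0.2301]
ee_rot: [0.129, 3.137, 0.001]
contact_force: [0.1, 0.2, -0.1]
width: 0.0432
```

```bash
python3 - <<'E'
from h import *
c=cam('wrist','w_m4'); h=cv2.cvtColor(c['bgr'],cv2.COLOR_BGR2HSV); m=cv2.inRange(h,(5,150,60),(20,255,255))
for k in cv2.findContours(m,0,1)[0]:
    if cv2.contourArea(k)>150: P=cast(c,k[:,0],.074); print(cv2.boundingRect(k),P.min(0).round(4),P.max(0).round(4))
go([[.4957,.3115,.23],[.4957,.3115,.1307]],180)
E
```

```text
(152, 340, 381, 26) [0.608  0.0588] [0.6474 0.3877]
(380, 271, 19, 61) [0.5497 0.2509] [0.6047 0.2658]
(166, 271, 19, 61) [0.5366 0.0791] [0.5901 0.0997]
(548, 217, 12, 58) [0.5173 0.388 ] [0.5655 0.3952]
(421, 170, 57, 44) [0.4736 0.2807] [0.5076 0.3232]
tcp [0.4962 0.1799 0.2302] yaw 175.34 turn [ 0.0003  0.0014 -0.0518]
  [0.4957 0.3115 0.23  ] -> [0.0558 0.6557 0.0011]
  [0.4957 0.3115 0.1307] -> [0.0569 0.6555 0.4976]
```

Marker unmoved on the anvil; fetch it.

send_rows(
  motion=[
    {"tx":0.02,"ty":0.2,"tz":0,"ax":0,"ay":0,"az":-0.05},
    {"tx":0.04,"ty":0.42,"tz":0,"ax":0,"ay":0,"az":-0.05},
    {"tx":0.056,"ty":0.656,"tz":0,"ax":0,"ay":0,"az":-0.05},
    {"tx":0.056,"ty":0.656,"tz":0,"ax":0,"ay":0,"az":-0.05},
    {"tx":0.056,"ty":0.656,"tz":0.12,"ax":0,"ay":0,"az":-0.05},
    {"tx":0.056,"ty":0.656,"tz":0.28,"ax":0,"ay":0,"az":-0.05},
    {"tx":0.056,"ty":0.656,"tz":0.42,"ax":0,"ay":0,"az":-0.05},
    {"tx":0.056,"ty":0.656,"tz":0.495,"ax":0,"ay":0,"az":-0.05},
    {"tx":0.056,"ty":0.656,"tz":0.495,"ax":0,"ay":0,"az":-0.05},
    {"tx":0.056,"ty":0.656,"tz":0.495,"ax":0,"ay":0,"az":-0.05},
  ],
)

```text
t: 51.3
tcp_pos: [0.4953, 0.3116, 0.131]
ee_rot: [0.002, 3.14, 0.001]
contact_force: [0.3, 1.1, 0.7]
width: 0.0435
```

send_rows(
  motion=[
    {"tx":0,"ty":0,"tz":0,"ax":0,"ay":0,"az":0},
    {"tx":0,"ty":0,"tz":0,"ax":0,"ay":0,"az":0},
    {"tx":0,"ty":0,"tz":0,"ax":0,"ay":0,"az":0},
    {"tx":0,"ty":0,"tz":0,"ax":0,"ay":0,"az":0},
    {"tx":0,"ty":0,"tz":0,"ax":0,"ay":0,"az":0},
    {"tx":0,"ty":0,"tz":0,"ax":0,"ay":0,"az":0},
    {"tx":0,"ty":0,"tz":-0.15,"ax":0,"ay":0,"az":0},
    {"tx":0,"ty":0,"tz":-0.3,"ax":0,"ay":0,"az":0},
    {"tx":0,"ty":0,"tz":-0.5,"ax":0,"ay":0,"az":0},
    {"tx":0,"ty":-0.15,"tz":-0.5,"ax":0,"ay":0,"az":0.09},
    {"tx":0,"ty":-0.35,"tz":-0.5,"ax":0,"ay":0,"az":0.18},
    {"tx":0,"ty":-0.55,"tz":-0.5,"ax":0,"ay":0,"az":0.27},
    {"tx":0,"ty":-0.75,"tz":-0.5,"ax":0,"ay":0,"az":0.36},
    {"tx":0,"ty":-0.9,"tz":-0.5,"ax":0,"ay":0,"az":0.45},
    {"tx":0,"ty":-1,"tz":-0.5,"ax":0,"ay":0,"az":0.54},
    {"tx":0,"ty":-1,"tz":-0.5,"ax":0,"ay":0,"az":0.63},
    {"tx":0,"ty":-1,"tz":-0.5,"ax":0,"ay":0,"az":0.68},
    {"tx":0,"ty":-1,"tz":-0.5,"ax":0,"ay":0,"az":0.68},
  ],
  gripper=-1,
  newtons=30,
)

```text
t: 53.1
tcp_pos: [0.4942, 0.111, 0.2295]
ee_rot: [-1.601, -2.703, 0.001]
contact_force: [-0.6, 0.1, -0.7]
width: 0.0231
```

```bash
python3 - <<'E'
from h import *
print(get_obs()['width'])
go([[.5037,.0388,.23]],119)
E
```

```text
0.02308944864444714
tcp [0.4942 0.111  0.2295] yaw 118.72 turn [-0.0005 -0.0001 -0.0031]
  [0.5037 0.0388 0.23  ] -> [-0.3393 -0.1316 -0.0025]
```

send_rows(
  motion=[
    {"tx":-0.1,"ty":-0.04,"tz":0,"ax":0,"ay":0,"az":0},
    {"tx":-0.22,"ty":-0.09,"tz":0,"ax":0,"ay":0,"az":0},
    {"tx":-0.327,"ty":-0.136,"tz":0,"ax":0,"ay":0,"az":0},
    {"tx":-0.327,"ty":-0.136,"tz":0,"ax":0,"ay":0,"az":0},
    {"tx":-0.327,"ty":-0.136,"tz":0,"ax":0,"ay":0,"az":0},
    {"tx":-0.327,"ty":-0.136,"tz":0,"ax":0,"ay":0,"az":0},
  ],
)

```text
t: 53.7
tcp_pos: [0.5019, 0.0421, 0.2297]
ee_rot: [-1.597, -2.705, -0.001]
contact_force: [-0.3, 0.2, -1.0]
width: 0.0227
```

```bash
python3 - <<'E'
from h import *
c=cam('wrist','w_f'); h=cv2.cvtColor(c['bgr'],cv2.COLOR_BGR2HSV); T=tool()
m=cv2.inRange(h,(5,150,40),(20,255,255))
for k in cv2.findContours(m,0,1)[0]:
    if cv2.contourArea(k)>100: print(cv2.boundingRect(k),cv2.contourArea(k))
for off in (-.004,0,.004):
    X=(T@np.array([.012+off,0,.113,1]))[:3]; print(off,proj(c,[X])[0])
q,_=pot(c,'e',(.5033,.0385),z0=.016,win=.028); q,_=pot(c,'b',(.5033,.0385),z0=.008); q,_=pot(c,'a',(.5033,.0385),z0=.004)
go([[.5021,.0406,.133]],119)
E
```

```text
(103, 342, 385, 24) 4415.0
(341, 272, 14, 61) 264.5
(211, 271, 14, 62) 303.5
(257, 218, 51, 67) 2702.0
-0.004 [281.64201635 220.56758788]
0 [281.64551154 214.22707755]
0.004 [281.64907255 207.82041793]
e rim c [0.5002 0.0377] lsq [0.4989 0.0376] r 0.0233 inl 109 247
b rim c [0.5005 0.0387] lsq [0.5003 0.039 ] r 0.0473 inl 226 515
a rim c [0.5004 0.0373] lsq [0.5005 0.0377] r 0.0557 inl 303 614
tcp [0.5019 0.0422 0.2298] yaw 118.91 turn [ 0.     -0.0003 -0.001 ]
  [0.5021 0.0406 0.133 ] -> [-0.0078 -0.0031  0.4839]
```

send_rows(
  motion=[
    {"tx":-0.007,"ty":-0.006,"tz":0.05,"ax":0,"ay":0,"az":0},
    {"tx":-0.007,"ty":-0.006,"tz":0.15,"ax":0,"ay":0,"az":0},
    {"tx":-0.007,"ty":-0.006,"tz":0.25,"ax":0,"ay":0,"az":0},
    {"tx":-0.007,"ty":-0.006,"tz":0.33,"ax":0,"ay":0,"az":0},
    {"tx":-0.007,"ty":-0.006,"tz":0.4,"ax":0,"ay":0,"az":0},
    {"tx":-0.007,"ty":-0.006,"tz":0.45,"ax":0,"ay":0,"az":0},
    {"tx":-0.007,"ty":-0.006,"tz":0.475,"ax":0,"ay":0,"az":0},
    {"tx":-0.007,"ty":-0.006,"tz":0.484,"ax":0,"ay":0,"az":0},
    {"tx":-0.007,"ty":-0.006,"tz":0.484,"ax":0,"ay":0,"az":0},
    {"tx":-0.007,"ty":-0.006,"tz":0.484,"ax":0,"ay":0,"az":0},
  ],
)

```text
t: 54.75
tcp_pos: [0.5022, 0.039, 0.1336]
ee_rot: [1.6, 2.703, 0.001]
contact_force: [-0.5, -0.9, 0.2]
width: 0.0228
```

send_rows(
  motion=[
    {"tx":0,"ty":0,"tz":0.002,"ax":0,"ay":0,"az":0},
    {"tx":0,"ty":0,"tz":0.002,"ax":0,"ay":0,"az":0},
    {"tx":0,"ty":0,"tz":0.002,"ax":0,"ay":0,"az":0},
    {"tx":0,"ty":0,"tz":0.002,"ax":0,"ay":0,"az":0},
    {"tx":0,"ty":0,"tz":-0.08,"ax":0,"ay":0,"az":0},
    {"tx":0,"ty":0,"tz":-0.2,"ax":0,"ay":0,"az":0},
    {"tx":0,"ty":0,"tz":-0.4,"ax":0,"ay":0,"az":0},
    {"tx":-0.1,"ty":0,"tz":-0.6,"ax":0,"ay":0,"az":0},
    {"tx":-0.3,"ty":0,"tz":-0.6,"ax":0,"ay":0,"az":0},
    {"tx":-0.45,"ty":0,"tz":-0.6,"ax":0,"ay":0,"az":0},
    {"tx":-0.45,"ty":0,"tz":-0.6,"ax":0,"ay":0,"az":0},
    {"tx":-0.45,"ty":0,"tz":-0.6,"ax":0,"ay":0,"az":0},
    {"tx":-0.45,"ty":0,"tz":-0.6,"ax":0,"ay":0,"az":0},
  ],
  gripper=-0.26,
)

```text
t: 56.05
tcp_pos: [0.5446, -0.0385, 0.2528]
ee_rot: [-1.598, -2.704, -0.0]
contact_force: [0.1, 0.6, 0.5]
width: 0.0318
```

```bash
python3 - <<'E'
from h import *
c=cam('wrist','w_f2'); t=cam('top'); s=cam('side')
v=np.zeros((420,800,3),np.uint8); v[:,:560]=c['bgr']
v[:200,570:790]=cv2.resize(t['bgr'][205:265,236:302],(220,200)); v[215:415,570:790]=cv2.resize(s['bgr'][195:255,230:296],(220,200))
cv2.imwrite('pics/final.png',v)
for k in ('a','b','d','e'):
    pot(c,k,(.502,.038),z0={'a':.004,'b':.008,'d':.012,'e':.016}[k],win=POT[k][1]+.006)
h=cv2.cvtColor(c['bgr'],cv2.COLOR_BGR2HSV); m=cv2.inRange(h,(5,150,60),(20,255,255))
for k in cv2.findContours(m,0,1)[0]:
    if cv2.contourArea(k)>150: P=cast(c,k[:,0],.076); print(cv2.boundingRect(k),P.min(0).round(4),P.max(0).round(4))
E
```

```text
a rim c [0.5002 0.0372] lsq [0.5004 0.0374] r 0.0556 inl 360 743
b rim c [0.5007 0.0382] lsq [0.5005 0.0383] r 0.0474 inl 329 370
d rim c [0.4995 0.0374] lsq [0.5002 0.038 ] r 0.0313 inl 127 399
e rim c [0.4978 0.0368] lsq [0.4977 0.0372] r 0.0234 inl 155 197
(125, 349, 225, 17) [ 0.4901 -0.2402] [ 0.6698 -0.1296]
(347, 341, 161, 24) [ 0.6633 -0.1391] [ 0.8032 -0.0588]
(358, 271, 17, 62) [ 0.6304 -0.1037] [ 0.669  -0.0539]
(190, 271, 17, 62) [ 0.5105 -0.1766] [ 0.5377 -0.1213]
(268, 72, 32, 33) [0.4919 0.0272] [0.515  0.0504]
```

View pics/final.png

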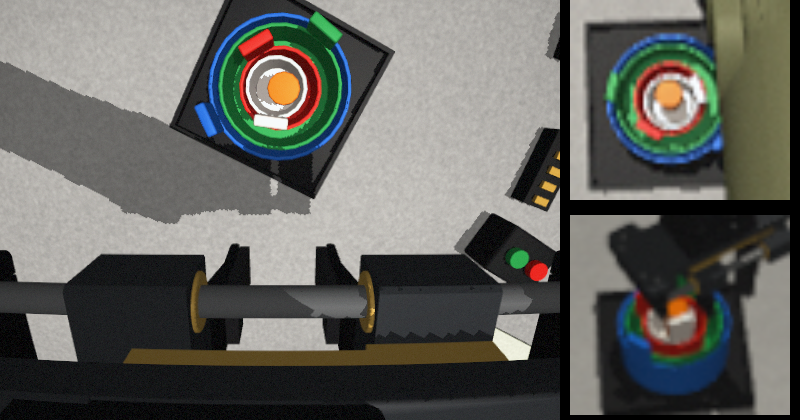

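```bash
python3 -c "
from workcell import *
print(finish_job())"
```

```text
the job is handed in; nothing more can be done
None
```

I handed the job in at about 56 s. The yellow pot was absent, so the set is blue in the tray, then green, red and white nested inside it, each with its lug on a different side. The orange marker was stamped and now stands in the white pot.

**Lever:** I pulled it to its stop, where the force on the tool rose from 6 N to 30 N with almost no further travel. I brought it back while still gripping it. The side view then had the red handle within a pixel of its rest position.

**Last checks:**
- **Pots:** blue, green and red rim centres agree within about 1 mm. The white pot reads about 2 mm off the red one. All the rims look level.
- **Marker:** from above its top is a full circle at the expected height, so it is upright, but it stands about 5 mm off the white pot's centre.
- **Contact:** the robot is clear of everything.

**Less certain:**
- The marker stood about 2 mm off the anvil's centre when it was stamped.
- My readings of the white pot's position differed by up to 6 mm between views.
- On the lever's return the force on the tool was about 50 N at the one reading taken partway (39 N vertical), probably because the fingers had slipped on the bar at the stop. That is within the 120 N wrist limit. I took it as finger contact, not the gripper's body, so the 40 N limit should not apply.

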